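# Swap the pickup units of two opened optical drives

### The arm

A 7-joint arm with a two-finger parallel gripper is mounted at the origin on the work surface. World frame = base frame: x ahead of the robot, y to its left, z up, the work surface at z = 0. Lengths are in m, angles in rad, forces in N, time in s.
With the tool pointing down it reaches from about 0.4 to 0.85 m from the base axis. Payload 10.4 kg.
Tool frame: the origin (TCP) lies on the centre line of the jaws, within the pads' length; the fingertips stand 17 mm ahead of it and the grasp point (between the pads) lies 2 mm behind it; z points along the fingers, y is the line along which they close (so a half turn about z gives the same grasp; the last joint's range is limited). The gripper opens to 85 mm and grips with 20 to 120 N. Pads are 22 mm wide; open, the fingers measure 114 mm over their backs; the gripper's body (76 mm by 85 mm) begins 54 mm behind the grasp point. The pads swing forward as they close: fully open they stand 13 mm farther back than shut.
Start: joints at [-1.37, 0.332, -0.065, 1.46, 0.022, 1.35, -0.088], TCP at [0.139, 0.609, 0.215] pointing down, gripper open.
Joint ranges: [-2.6, 2.6], [-0.5, 2.12], [-1.47, 1.34], [0.16, 2.42], [-1.27, 4.41], [0.06, 2.06], [-2.6, 2.6]. Speed limits (rad/s): [2.22, 2.22, 2.79, 2.79, 3.14, 3.14, 3.14].

### API

Orientations are given as a unit quaternion [x, y, z, w].
In Python, from workcell import sensors, imaging, order, spotter gives the robot as it stands. The module is installed in compiled form; this text tells all that it offers.
- The arm moves only by the shell command python3 -m inch 'ROWS' [FORCE]. ROWS is JSON, a list that holds one entry, the list of rows, each a list of 7 numbers: the shift along the tool's x, y, z in m, then the turn, a rotation vector about the tool's x, y, z in rad, then the closure, from -1 (fully open) to 1 (shut). In form: [[[x, y, z, ax, ay, az, hand], ...]]. A call has 1 to 10 rows; each row is the pose to reach, as a shift and turn from the pose commanded when the call began, along the tool's axes at that moment; what a row does not reach only later rows make up. A row lasts 1/10 s, in which the tool goes at most 50 mm and 8.59 degrees, less where a joint would pass 70% of its speed; a pose out of reach is approached as far as the arm can. A call with a gripper value outside its range is refused whole. The fingers move at their own pace and stop on an object; FORCE is the grip in N (left out, the last holds). Time passes only in rows, so rows that repeat a pose let the fingers close. It gives the time, the measured TCP pose, the force, the opening and the grip force at its end, in the units of the state.
- sensors.get_obs(): the state, without advancing time (a new reading comes with each control period).
- imaging.camera(name): name is "scene" or "side" or "wrist"; returns the picture (384x512x3 uint8, blue, green, red); there is no depth.
- imaging.calibration(name): a dict with "mtx" (3x3 intrinsics, pixels), "R" (3x3) and "t" (3): a world point X has camera coordinates R X + t; the wrist camera has in their place "tool_from_camera" (4x4, takes a point from camera to tool coordinates, whose origin is the TCP and whose axes are the flange's). Camera axes: x right, y down, z forward; pixel columns grow to the right and rows downward; lengths in m; the calibration is good to about 2 mm. A picture is of the moment at which its call begins: read the wrist's pose just before it. calibration takes no time and is no camera call.
- order.hand_in(): hands the job in; it is judged then, once.
Trained networks look in the newest picture that a camera, given by its name, has taken for a name from the list of things; names that differ only in an ending like _2 or _b are one class to them, and where a whole thing is asked for, a point or a joint stands for the part that bears it (a point fixed in the world has none). Each returns a list of dicts, best first, with "conf" (0 to 1); they miss things now and then, are a little off and sometimes report something else, mostly with a low value. They report only what shows in the picture. A call takes as long as a camera call.
- spotter.look_for(label, camera): "pixel" ([column, row] in pixels, amid what is visible of it).
The state is a dict: "clock": time; "joint_pos": joint angles; "joint_velocities": joint speeds; "tau": joint torques, N m; "position": TCP position; "ee_rot": TCP orientation; "ft_force": force on the tool from outside, world axes, zero at the start; "torque": the same for the moment, N m; "grip_width": opening from 0.0 (shut) to 1.0 (fully open); "grasp_force": force on a finger pad.
Only numpy, scipy, OpenCV 4.12 (cv2) and the standard library are available. Lean on these libraries where they do the work, as an engineer would, in place of code of your own. Each camera call takes 0.05 s, during which the arm holds its last target. There are 200 camera calls.

### The job

To find out whether the fault follows the part, swap the optical pickup units of the two opened drives: the silver-framed unit goes from the beige drive into the black one and the black-framed unit from the black drive into the beige one, each lying flat down in the well with its spindle towards the bezel; rest one of them on the pink foam pad meanwhile. Then stand each drive's clamp bridge, the beige one on the beige drive and the black one on the black drive, across the spindle with its feet down between the ribs. Set everything down gently, never dropping it, and do not shift the screw dish, the meter or the spare circuit board.

Things in the scene. Friction and masses are not known exactly. Their poses are not given: they have to be found in the camera images.
- silver_unit_mid (a point): Pickup unit with silver frame, black turntable; at first in the beige drive. 96 (x) x 50 (y) x 22 mm, 0.13 kg, flat upright long sides. Point: grip and balance point, 11 mm above the underside, 8 mm from mid-length towards the lens; footprint x -56 to +40 mm, y +-25 mm of it. z up. Spindle turntable (29 mm across, top 24 mm above underside) 39 mm in -x of the point; lens sled on the +x half.
- black_unit_mid (a point): Pickup unit with black frame, white turntable, gold lens sled; at first in the black drive. Same size, shape, mass, point and axes as the silver-framed unit (spindle 39 mm in -x of the point, grip across the 50 mm width).
- beige_bridge_mid (a point): Beige clamp bridge, standing on the table at first: bar 130 mm long (y), 10 mm thick, 22 mm wide (x), 34 mm wide over the middle 40 mm where it is gripped, steel cap on top; legs under both ends, bar's underside 24 mm above the feet, white puck below the middle down to 20 mm; 34 mm high, 60 g. Point: middle of the bar, 29 mm above the feet. z up. Both ends alike.
- black_bridge_mid (a point): Black clamp bridge, standing on the table at first. Same size, shape, mass, point and axes as the beige bridge.
- beige_drive_well (a point): Open drive with beige bezel, fixed: 195 x 148 mm, light grey deck 22 mm above the table, bezel 41 mm high across its -x end. Well in the deck 108 x 62 mm, floor 14 mm above the table, 6 mm play round a unit. Point: on the well floor right under the place of a seated unit's point (that is 11 mm above it). x from bezel to rear, z up; a seated unit has these same axes. Bridge place: see the black drive.
- black_drive_well (a point): Open drive with black bezel, darker deck, otherwise like the beige one: same sizes, point and axes. On both drives the bridge stands with its point at x -39, y 0, z +37 mm of the drive's point, bar along y, feet on the deck near both side edges, each between two ribs 3 mm high (6 mm play). Bezel's inner face at x -110 mm; rims 4 mm high at y +-72 mm.
- foam: Pink antistatic foam pad, 130 mm (x) x 120 mm (y), 6 mm thick, fixed flat on the table, empty at the start: the free spot for a unit. Origin at the centre of its underside, z up.
- screw_dish: Round steel dish with screws, 76 mm across the rim, 24 mm high; loose. Origin at the centre of its underside. To be left alone.
- meter: Yellow and black multimeter lying on its back, 150 mm (x) x 75 mm (y), 48 mm high; loose. Origin at the centre of its underside. To be left alone.
- spare_board: Bare green circuit board, 60 mm (x) x 100 mm (y), with parts up to 15 mm high; loose. Origin at the centre of its underside. To be left alone.

How it is judged:
On the way, in this order (a step that is already met when the one before it is completed fails the run):
1. one of the two units has been set down on the foam pad and let go (((x of silver_unit_mid in the frame of foam between -0.045 and 0.045 m and y of silver_unit_mid in the frame of foam between -0.045 and 0.045 m and z of silver_unit_mid in the frame of foam between 0.014 and 0.02 m and contact force between silver_unit and the fingers below 0.1 N and linear speed of silver_unit below 0.02 m/s and angular speed of silver_unit below 0.2 rad/s) or (x of black_unit_mid in the frame of foam between -0.045 and 0.045 m and y of black_unit_mid in the frame of foam between -0.045 and 0.045 m and z of black_unit_mid in the frame of foam between 0.014 and 0.02 m and contact force between black_unit and the fingers below 0.1 N and linear speed of black_unit below 0.02 m/s and angular speed of black_unit below 0.2 rad/s))), for 0.2 s.
2. the silver-framed unit lies in the black drive's well and the black-framed unit in the beige drive's well, spindles towards the bezels, let go (x of silver_unit_mid in the frame of black_drive_well between -0.009 and 0.009 m and y of silver_unit_mid in the frame of black_drive_well between -0.009 and 0.009 m and z of silver_unit_mid in the frame of black_drive_well between 0.008 and 0.0135 m and angle between each of silver_unit_mid, black_unit_mid's own z axis and vertical below 0.06 rad and contact force between each of silver_unit, black_unit and the fingers below 0.1 N and linear speed of each of silver_unit, black_unit below 0.02 m/s and angular speed of each of silver_unit, black_unit below 0.2 rad/s and x of black_unit_mid in the frame of beige_drive_well between -0.009 and 0.009 m and y of black_unit_mid in the frame of beige_drive_well between -0.009 and 0.009 m and z of black_unit_mid in the frame of beige_drive_well between 0.008 and 0.0135 m), for 0.2 s.
At the end, for the whole second after the job is handed in: Silver-framed unit in the black drive's well, black-framed unit in the beige drive's, spindle to the bezel, fully down (9 mm in x and y); each bridge on the drive of its colour across the spindle (8 mm along, 10 mm across, 0.2 rad), feet down on the deck; all released and at rest (all of step 2 and x of beige_bridge_mid in the frame of beige_drive_well between -0.047 and -0.031 m and y of beige_bridge_mid in the frame of beige_drive_well between -0.01 and 0.01 m and z of beige_bridge_mid in the frame of beige_drive_well between 0.0345 and 0.0388 m and angle between each of beige_bridge_mid, black_bridge_mid's own z axis and vertical below 0.05 rad and angle between the y axis of beige_bridge_mid and the y axis of beige_drive_well, either way round below 0.2 rad and contact force between each of beige_bridge, black_bridge and the fingers below 0.1 N and linear speed of each of beige_bridge, black_bridge below 0.02 m/s and angular speed of each of beige_bridge, black_bridge below 0.2 rad/s and x of black_bridge_mid in the frame of black_drive_well between -0.047 and -0.031 m and y of black_bridge_mid in the frame of black_drive_well between -0.01 and 0.01 m and z of black_bridge_mid in the frame of black_drive_well between 0.0345 and 0.0388 m and angle between the y axis of black_bridge_mid and the y axis of black_drive_well, either way round below 0.2 rad); the robot touches nothing.
It fails at once if a unit is dropped (it falls free of the fingers at more than 0.5 m/s) ((linear speed of silver_unit above 0.5 m/s and contact force between silver_unit and the fingers below 0.1 N) or (linear speed of black_unit above 0.5 m/s and contact force between black_unit and the fingers below 0.1 N)).
It fails at once if a bridge is dropped (it falls free of the fingers at more than 0.5 m/s) ((linear speed of beige_bridge above 0.5 m/s and contact force between beige_bridge and the fingers below 0.1 N) or (linear speed of black_bridge above 0.5 m/s and contact force between black_bridge and the fingers below 0.1 N)).
It fails at once if the screw dish is shifted by more than 15 mm (distance of screw_dish from where it was at the start of the episode above 0.015 m).
It fails at once if the meter is shifted by more than 15 mm (distance of meter from where it was at the start of the episode above 0.015 m).
It fails at once if the spare circuit board is shifted by more than 15 mm (distance of spare_board from where it was at the start of the episode above 0.015 m).
It also fails if it takes over 136 s, if anything falls off the work surface, if the arm or the gripper's body presses on something with over 40 N, if the wrist force passes 120 N, or if a joint passes its speed limit or range.

## Working session

There is one attempt and no reset: what is moved stays moved. The work goes in short steps, Python scripts to look and compute and a shell command to move; the robot and the scene stay as the last step left them, time stands still between calls to the robot, and variables do not carry over. Pictures are saved under pics/ and viewed, at most 14 in all, crops included, and the job is handed in when it is done.

```bash
mkdir -p pics; cat > h.py <<'E'
import numpy as np, cv2
from scipy.spatial.transform import Rotation as Ro
from workcell import sensors, imaging, order, spotter
def cam(name):
    o=sensors.get_obs(); im=imaging.camera(name); c=imaging.calibration(name); K=np.array(c["mtx"])
    if name=="wrist":
        T=np.eye(4); T[:3,:3]=Ro.from_quat(o["ee_rot"]).as_matrix(); T[:3,3]=o["position"]
        M=T@np.array(c["tool_from_camera"]); R=M[:3,:3].T; t=-R@M[:3,3]
    else: R=np.array(c["R"]); t=np.array(c["t"])
    return im,K,R,t
def back(px,z,K,R,t):
    d=R.T@np.linalg.inv(K)@np.array([px[0],px[1],1.]); C=-R.T@t
    return C+d*(z-C[2])/d[2]
def proj(X,K,R,t):
    p=K@(R@np.array(X)+t); return p[:2]/p[2]
E
python3 - <<'E'
from h import *
o=sensors.get_obs(); print({k:np.round(v,3) for k,v in o.items()})
zs=dict(silver_unit_mid=.03,black_unit_mid=.03,beige_bridge_mid=.034,black_bridge_mid=.034,beige_drive_well=.022,black_drive_well=.022,foam=.006,screw_dish=.015,meter=.04,spare_board=.005)
for c in("scene","side"):
    im,K,R,t=cam(c); cv2.imwrite(f"pics/{c}0.png",im)
    print(c,"cam at",np.round(-R.T@t,3))
    for n,z in zs.items():
        for d in spotter.look_for(n,c)[:2]: print(n,np.round(d["pixel"]),round(d["conf"],2),np.round(back(d["pixel"],z,K,R,t),3))
E
```

```text
{'clock': np.float64(0.0), 'joint_pos': array([-1.37 ,  0.333, -0.065,  1.461,  0.022,  1.35 , -0.088]), 'joint_velocities': array([ 0.001, -0.001, -0.002, -0.001, -0.   , -0.001, -0.001]), 'tau': array([-1.0000e-03, -6.2544e+01,  4.9000e-02, -3.9161e+01,  1.6000e-02,
        1.0000e-02, -0.0000e+00]), 'position': array([0.139, 0.609, 0.214]), 'ee_rot': array([ 0.112,  0.994, -0.001, -0.   ]), 'ft_force': array([-1.121, -0.527, -0.061]), 'torque': array([0.01 , 0.004, 0.034]), 'grasp_force': np.float64(0.0), 'grip_width': np.float64(1.005)}
scene cam at [1.344 0.366 1.246]
silver_unit_mid [186. 185.] 0.81 [ 0.585 -0.206  0.03 ]
silver_unit_mid [341. 174.] 0.49 [0.324 0.24  0.03 ]
black_unit_mid [301. 223.] 0.7 [0.564 0.191 0.03 ]
black_unit_mid [368. 243.] 0.41 [0.544 0.398 0.03 ]
beige_bridge_mid [365. 242.] 0.75 [0.547 0.389 0.034]
black_bridge_mid [244. 200.] 0.78 [ 0.56  -0.008  0.034]
beige_drive_well [196. 187.] 0.55 [ 0.576 -0.178  0.022]
black_drive_well [311. 224.] 0.84 [0.55  0.218 0.022]
foam [148. 152.] 0.77 [ 0.499 -0.412  0.006]
screw_dish [311. 224.] 0.62 [0.544 0.218 0.015]
screw_dish [270. 163.] 0.51 [0.368 0.002 0.015]
meter [342. 171.] 0.87 [0.319 0.24  0.04 ]
meter [188. 186.] 0.29 [ 0.594 -0.195  0.04 ]
spare_board [208. 262.] 0.84 [ 0.795 -0.018  0.005]
spare_board [195. 190.] 0.67 [ 0.576 -0.18   0.005]
side cam at [ 0.148 -0.832  0.758]
silver_unit_mid [303. 252.] 0.71 [ 0.577 -0.214  0.03 ]
black_unit_mid [222. 167.] 0.78 [0.56  0.175 0.03 ]
beige_bridge_mid [184. 135.] 0.87 [0.528 0.382 0.034]
black_bridge_mid [254. 207.] 0.61 [ 0.555 -0.027  0.034]
beige_drive_well [302. 268.] 0.92 [ 0.554 -0.247  0.022]
black_drive_well [213. 177.] 0.78 [0.524 0.152 0.022]
foam [324. 346.] 0.62 [ 0.494 -0.421  0.006]
screw_dish [180. 226.] 0.62 [0.375 0.013 0.015]
meter [126. 188.] 0.67 [0.3   0.189 0.04 ]
spare_board [332. 188.] 0.88 [ 0.788 -0.024  0.005]
```

```bash
python3 - <<'E'
import cv2
a=cv2.imread("pics/scene0.png")[120:300,110:420]; cv2.imwrite("pics/scene0c.png",cv2.resize(a,(800,464),interpolation=cv2.INTER_CUBIC))
E
```

```text
(no output)
```

View pics/scene0c.png

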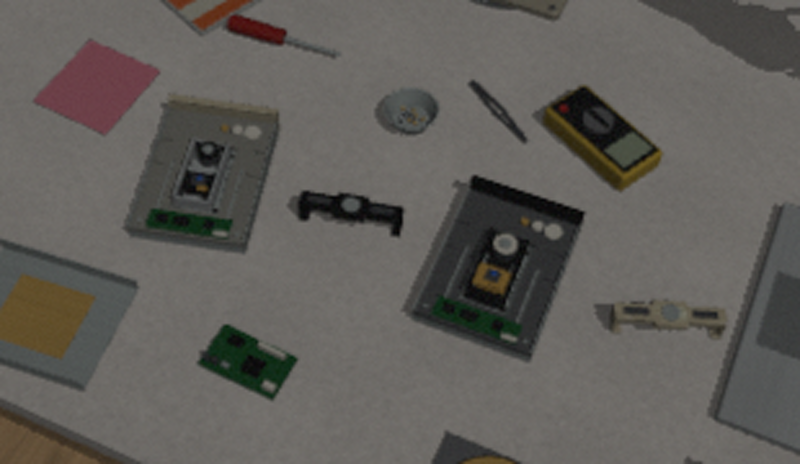

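The view shows both drives with their bezels towards the robot: beige at crop (200,180), black at (500,270). The black bridge is at (350,210), the beige bridge at (670,315), the foam at (97,87), and the board, dish and meter stand clear.

```bash
cat >> h.py <<'E'
def go(p,yaw):
    "row (shift, rotvec in tool axes) to TCP p, pointing down, tool x at yaw deg (or +180, nearer one)"
    o=sensors.get_obs(); R0=Ro.from_quat(o["ee_rot"]); best=None
    for y in (yaw,yaw+180):
        r=(R0.inv()*(Ro.from_euler("z",y,degrees=True)*Ro.from_euler("x",180,degrees=True))).as_rotvec()
        if best is None or np.linalg.norm(r)<np.linalg.norm(best): best=r
    s=R0.inv().apply(np.array(p)-o["position"])
    print("shift",np.round(s,4),"rot",np.round(best,3),"j7",round(o["joint_pos"][6],2),"clk",round(float(o["clock"]),1))
E
python3 - <<'E'
from h import *
im,K,R,t=cam("scene")
f=800/310
for n,c in dict(beige=[(168,100),(278,110),(127,232),(245,250)],black=[(473,185),(583,212),(410,312),(528,357)],foam=[(35,100),(92,40),(158,72),(104,133)]).items():
    zs=[.006]*4 if n=="foam" else [.041,.041,.022,.022]
    P=np.array([back((110+u/f,120+v/f),z,K,R,t) for (u,v),z in zip(c,zs)])
    print(n,np.round(P[:,:2],3).tolist(),P.mean(0).round(3))
    if n=="foam": d=P[2]-P[1]
    else:
        d=(P[2]+P[3]-P[0]-P[1])
    print("yaw",np.degrees(np.arctan2(d[1],d[0])).round(1))
print(np.round(imaging.calibration("wrist")["tool_from_camera"],3),imaging.calibration("wrist")["mtx"])
go((.55,.19,.33),180)
E
```

```text
beige [[0.51, -0.291], [0.464, -0.152], [0.704, -0.239], [0.666, -0.095]] [ 0.586 -0.194  0.031]
yaw 15.5
black [[0.469, 0.125], [0.45, 0.263], [0.661, 0.123], [0.658, 0.27]] [0.559 0.195 0.031]
yaw 0.7
foam [[0.563, -0.472], [0.435, -0.463], [0.448, -0.348], [0.572, -0.357]] [ 0.504 -0.41   0.006]
yaw 83.7
[[-0.    -0.951 -0.309  0.078]
 [ 1.    -0.    -0.    -0.001]
 [-0.    -0.309  0.951 -0.159]
 [ 0.     0.     0.     1.   ]] [[322.91958672   0.         260.41097516]
 [  0.         322.91958672 194.96558712]
 [  0.           0.           1.        ]]
shift [-0.4941 -0.3177 -0.1151] rot [ 0.     0.    -0.224] j7 -0.09 clk 1.1
```

```bash
A='[-0.494,-0.318,-0.06,0,0,-0.224,-1]'; python3 -m inch '[[[-0.494,-0.318,-0.06,0,0,-0.224,-1],[-0.494,-0.318,-0.06,0,0,-0.224,-1],[-0.494,-0.318,-0.06,0,0,-0.224,-1],[-0.494,-0.318,-0.06,0,0,-0.224,-1],[-0.494,-0.318,-0.06,0,0,-0.224,-1],[-0.494,-0.318,-0.06,0,0,-0.224,-1],[-0.494,-0.318,-0.06,0,0,-0.224,-1],[-0.494,-0.318,-0.06,0,0,-0.224,-1],[-0.494,-0.318,-0.06,0,0,-0.224,-1],[-0.494,-0.318,-0.06,0,0,-0.224,-1]]]' 40
python3 - <<'E'
from h import *
go((.55,.19,.28),180)
E
```

```text
clock: 2.15
position: [0.4879, 0.2524, 0.2663]
ee_rot: [-0.0, 1.0, 0.0, 0.0]
ft_force: [0.7, 0.2, 0.8]
grip_width: 1.0
grasp_force: 0.0
shift [-0.0621 -0.0624 -0.0137] rot [0.001 0.001 0.   ] j7 1.04 clk 2.1
```

```bash
python3 -m inch '[[[-0.062,-0.062,-0.014,0,0,0,-1],[-0.062,-0.062,-0.014,0,0,0,-1],[-0.062,-0.062,-0.014,0,0,0,-1],[-0.062,-0.062,-0.014,0,0,0,-1]]]'
python3 - <<'E'
from h import *
im,K,R,t=cam("wrist"); cv2.imwrite("pics/w1.png",im)
np.savez("w1.npz",K=K,R=R,t=t)
cv2.imwrite("pics/w1b.png",cv2.resize(im,(800,600),interpolation=cv2.INTER_CUBIC))
for n,z in dict(black_unit_mid=.036,beige_bridge_mid=.034,black_bridge_mid=.034,black_drive_well=.022).items():
    for d in spotter.look_for(n,"wrist")[:1]: print(n,np.round(d["pixel"]),round(d["conf"],2),np.round(back(d["pixel"],z,K,R,t),3))
E
```

```text
clock: 2.55
position: [0.5491, 0.1915, 0.2796]
ee_rot: [0.001, 1.0, 0.0, -0.0]
ft_force: [-0.6, 0.9, -0.5]
grip_width: 1.002
grasp_force: 0.0
black_unit_mid [259. 158.] 0.63 [0.552 0.188 0.036]
beige_bridge_mid [427. 146.] 0.62 [0.537 0.4   0.034]
black_bridge_mid [111. 157.] 0.69 [0.551 0.    0.034]
black_drive_well [265. 128.] 0.89 [0.517 0.196 0.022]
```

View pics/w1b.png

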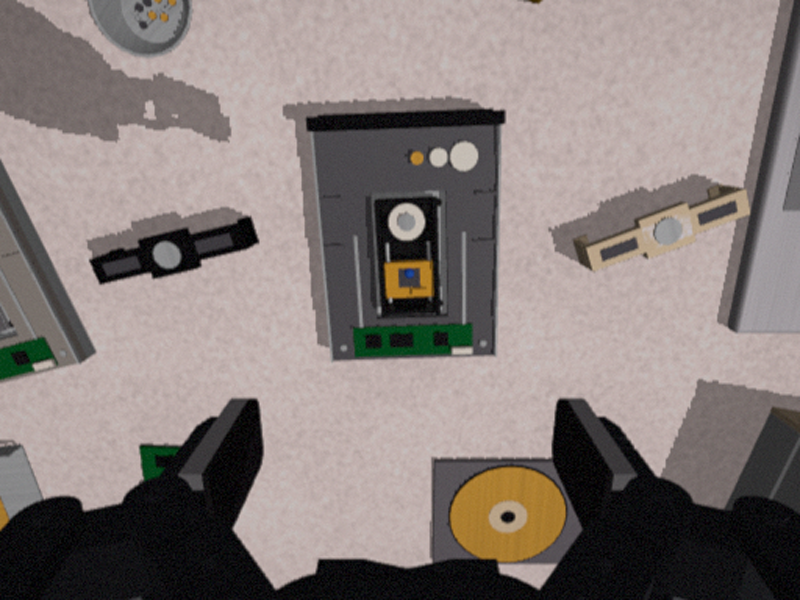

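The wrist view shows the black drive straight on. Its white turntable is at (407,221), the black bridge cap at (167,255) and the beige bridge cap at (668,231), in zoomed pixels. Next I fit poses from the edges.

```bash
cat >> h.py <<'E'
from scipy.optimize import least_squares
def fit(pts,K,R,t,x0,extra=0):
    "pts: [(pixel, model xyz)] -> x,y,yaw(rad)"
    def f(q):
        c,s=np.cos(q[2]),np.sin(q[2])
        return np.concatenate([proj((q[0]+c*m[0]-s*m[1],q[1]+s*m[0]+c*m[1],m[2]),K,R,t)-np.array(p) for p,m in pts])
    r=least_squares(f,x0,loss="soft_l1"); print("fit",r.x[:2].round(4),"yaw",np.degrees(r.x[2]).round(2),"res",r.fun.round(1).tolist()); return r.x
E
python3 - <<'E'
from h import *
d=np.load("w1.npz");K,R,t=d["K"],d["R"],d["t"]; s=lambda a:(a[0]/1.5625,a[1]/1.5625)
print("drive"); fit([(s(p),m) for p,m in [((308,131),(-.11,-.074,.041)),((504,123),(-.11,.074,.041)),((371,196),(-.062,-.031,.022)),((445,192),(-.062,.031,.022)),((446,317),(.046,.031,.022))]],K,R,t,[.55,.19,0])
print("unit"); fit([(s(p),m) for p,m in [((375,199),(-.056,-.025,.036)),((438,195),(-.056,.025,.036)),((378,318),(.04,-.025,.036)),((440,313),(.04,.025,.036)),((407,221),(-.039,0,.038))]],K,R,t,[.55,.19,0])
for n,l,r,c in (("black",((93,263),(100,283)),((252,217),(258,241)),(167,254)),("beige",((578,240),(592,271)),((746,190),(749,215)),(668,230))):
    P=[back(s(q),.034,K,R,t) for q in l+r]; a=(P[0]+P[1])/2; b=(P[2]+P[3])/2
    print(n,a[:2].round(3),b[:2].round(3),np.linalg.norm(b-a).round(3),"mid",((a+b)/2)[:2].round(3),"cap",back(s(c),.036,K,R,t)[:2].round(3),"y-axis yaw",np.degrees(np.arctan2(*(b-a)[1::-1])).round(1))
E
```

```text
drive
fit [0.5722 0.1928] yaw 1.58 res [-0.9, 0.7, 0.7, 1.8, -1.0, -1.7, 0.5, -0.6, 0.4, -0.1]
unit
fit [0.5697 0.1916] yaw 1.58 res [-0.3, 0.2, 0.0, 1.6, 1.3, -2.1, -0.5, 0.0, -0.1, -0.3]
black [ 0.574 -0.066] [0.538 0.068] 0.139 mid [0.556 0.001] cap [ 0.558 -0.005] y-axis yaw 105.1
beige [0.56  0.336] [0.518 0.46 ] 0.131 mid [0.539 0.398] cap [0.539 0.4  ] y-axis yaw 108.9
```

```bash
python3 - <<'E'
from h import *
go((.570,.192,.07),1.6)
E
```

```text
shift [-0.022  -0.0015  0.2096] rot [ 0.    -0.    -0.025] j7 1.21 clk 2.8
```

```bash
python3 -m inch '[[[-0.022,-0.001,0.21,0,0,-0.025,-0.4],[-0.022,-0.001,0.21,0,0,-0.025,-0.4],[-0.022,-0.001,0.21,0,0,-0.025,-0.4],[-0.022,-0.001,0.21,0,0,-0.025,-0.4],[-0.022,-0.001,0.21,0,0,-0.025,-0.4],[-0.022,-0.001,0.21,0,0,-0.025,-0.4],[-0.022,-0.001,0.21,0,0,-0.025,-0.4],[-0.022,-0.001,0.21,0,0,-0.025,-0.4]]]' 40
python3 - <<'E'
from h import *
im,K,R,t=cam("wrist"); cv2.imwrite("pics/w2.png",cv2.resize(im,(800,600),interpolation=cv2.INTER_CUBIC))
np.savez("w2.npz",K=K,R=R,t=t)
go((.570,.192,.046),1.6)
E
```

```text
clock: 3.6
position: [0.5723, 0.192, 0.0727]
ee_rot: [-0.013, 1.0, 0.001, 0.002]
ft_force: [-1.0, 0.1, 0.5]
grip_width: 0.7
grasp_force: 0.0
shift [0.0022 0.0001 0.0264] rot [ 0.002  0.004 -0.002] j7 1.3 clk 3.6
```

View pics/w2.png

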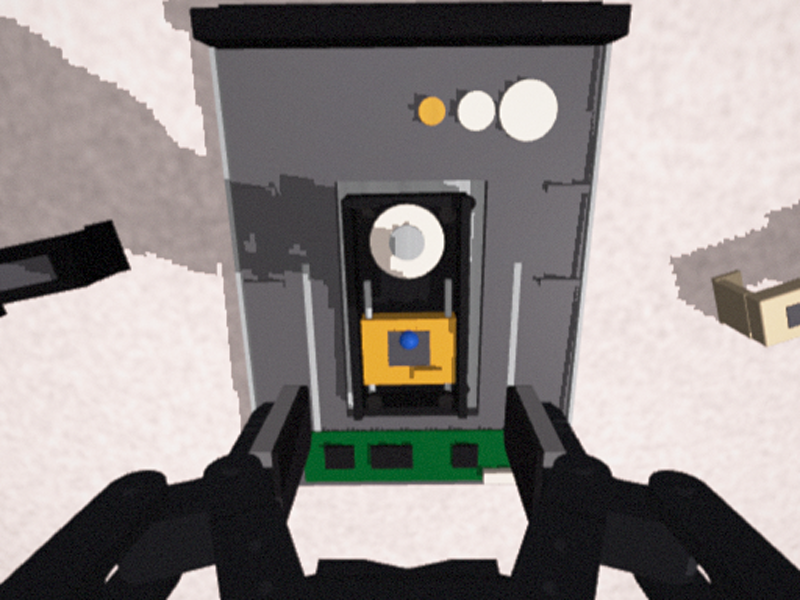

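The unit is centred between the fingers (mid column 408 against 407), and the thin rails at columns 310 and 515 lie just under the tips. I go down slowly, watching the force.

```bash
python3 - <<'E'
from h import *
d=np.load("w2.npz");K,R,t=d["K"],d["R"],d["t"]; s=lambda a:(a[0]/1.5625,a[1]/1.5625)
fit([(s(p),m) for p,m in [((343,197),(-.056,-.025,.036)),((473,195),(-.056,.025,.036)),((353,417),(.04,-.025,.036)),((468,415),(.04,.025,.036)),((407,241),(-.039,0,.038))]],K,R,t,[.55,.19,0])
fit([(s(p),m) for p,m in [((192,12),(-.11,-.074,.041)),((630,8),(-.11,.074,.041)),((338,182),(-.062,-.031,.022)),((488,181),(-.062,.031,.022)),((478,431),(.046,.031,.022)),((350,431),(.046,-.031,.022))]],K,R,t,[.55,.19,0])
E
python3 -m inch '[[[0.001,0,0.01,0,0.004,0,-0.4],[0.001,0,0.02,0,0.004,0,-0.4],[0.001,0,0.026,0,0.004,0,-0.4],[0.001,0,0.028,0,0.004,0,-0.4],[0.001,0,0.028,0,0.004,0,-0.4]]]' 40
```

```text
fit [0.5699 0.192 ] yaw 2.23 res [-0.7, -0.3, 0.0, -0.3, 0.5, 0.5, -0.5, 0.8, 0.7, -0.2]
fit [0.5713 0.1939] yaw 2.14 res [1.0, 19.4, -0.3, 18.2, -1.6, -0.5, 0.4, -1.1, 1.2, -10.5, -1.0, -9.5]
clock: 4.15
position: [0.5695, 0.1909, 0.0411]
ee_rot: [-0.013, 1.0, -0.0, -0.002]
ft_force: [-0.0, 0.3, -0.1]
grip_width: 0.701
grasp_force: 0.0
```

```bash
python3 -m inch '[[[0,0,0,0,0,0,1],[0,0,0,0,0,0,1],[0,0,0,0,0,0,1],[0,0,0,0,0,0,1],[0,0,0,0,0,0,1]]]' 50
python3 -m inch '[[[0,0,-0.01,0,0,0,1],[0,0,-0.02,0,0,0,1],[0,0,-0.03,0,0,0,1],[0,0,-0.04,0,0,0,1]]]' 50
python3 - <<'E'
from h import *
im,K,R,t=cam("wrist"); cv2.imwrite("pics/w3.png",cv2.resize(im,(600,450),interpolation=cv2.INTER_CUBIC))
E
```

```text
clock: 4.65
position: [0.5698, 0.1911, 0.0418]
ee_rot: [-0.013, 1.0, 0.0, -0.002]
ft_force: [-0.6, 0.3, 0.9]
grip_width: 0.0
grasp_force: 0.0
clock: 5.05
position: [0.5702, 0.1912, 0.0831]
ee_rot: [-0.013, 1.0, 0.0, -0.002]
ft_force: [-0.1, -0.4, 0.2]
grip_width: -0.001
grasp_force: 0.0
```

View pics/w3.png

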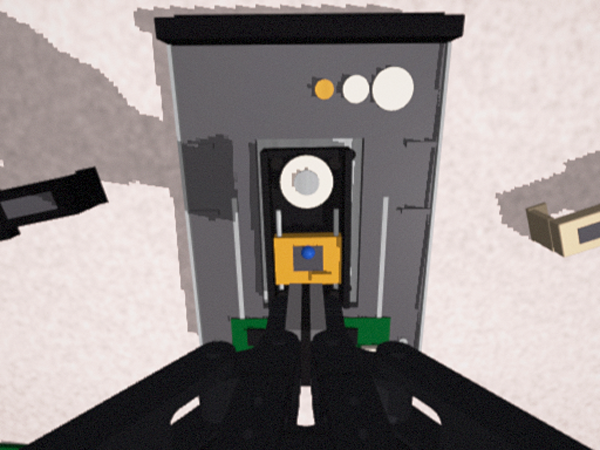

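The fingers closed above the unit's rim, because at 50 mm opening the pads stand farther back than I assumed. I reopen and go deeper in steps, watching for deck contact.

```bash
python3 -m inch '[[[0,0,0,0,0,0,-0.4],[0,0,0,0,0,0,-0.4],[0,0,0,0,0,0,-0.4],[0,0,0.02,0,0,0,-0.4],[0,0,0.04,0,0,0,-0.4],[0,0,0.046,0,0,0,-0.4],[0,0,0.046,0,0,0,-0.4]]]' 50
python3 -m inch '[[[0,0,0.002,0,0,0,-0.4],[0,0,0.004,0,0,0,-0.4],[0,0,0.004,0,0,0,-0.4]]]'
```

```text
clock: 5.8
position: [0.569, 0.1907, 0.0346]
ee_rot: [-0.013, 1.0, -0.001, -0.003]
ft_force: [-0.7, 0.7, 0.4]
grip_width: 0.7
grasp_force: 0.0
clock: 6.1
position: [0.57, 0.1912, 0.0321]
ee_rot: [-0.013, 1.0, 0.0, -0.002]
ft_force: [0.2, 0.6, 0.2]
grip_width: 0.697
grasp_force: 0.0
```

```bash
python3 -m inch '[[[0,0,0,0,0,0,1],[0,0,0,0,0,0,1],[0,0,0,0,0,0,1],[0,0,0,0,0,0,1]]]' 50
```

```text
clock: 6.5
position: [0.5698, 0.1912, 0.0318]
ee_rot: [-0.013, 1.0, 0.0, -0.002]
ft_force: [-0.1, -0.4, 0.4]
grip_width: 0.015
grasp_force: 0.0
```

```bash
python3 - <<'E'
from h import *
o=sensors.get_obs();p=np.array(o["position"])
im,K,R,t=cam("wrist")
for dz in (0,-.017): print(proj(p+[0,0,dz],K,R,t)*1.5625)
print("unit pt top",proj((.5699,.192,.036),K,R,t)*1.5625, o["grip_width"],o["ft_force"])
cv2.imwrite("pics/w4.png",cv2.resize(im,(800,600),interpolation=cv2.INTER_CUBIC))
E
```

```text
[409.90134093 377.20961868]
[409.64319744 357.47584497]
unit pt top [412.44419818 383.08213277] 0.014837657871121807 [-0.11587479 -0.36631611  0.42961581]
```

View pics/w4.png

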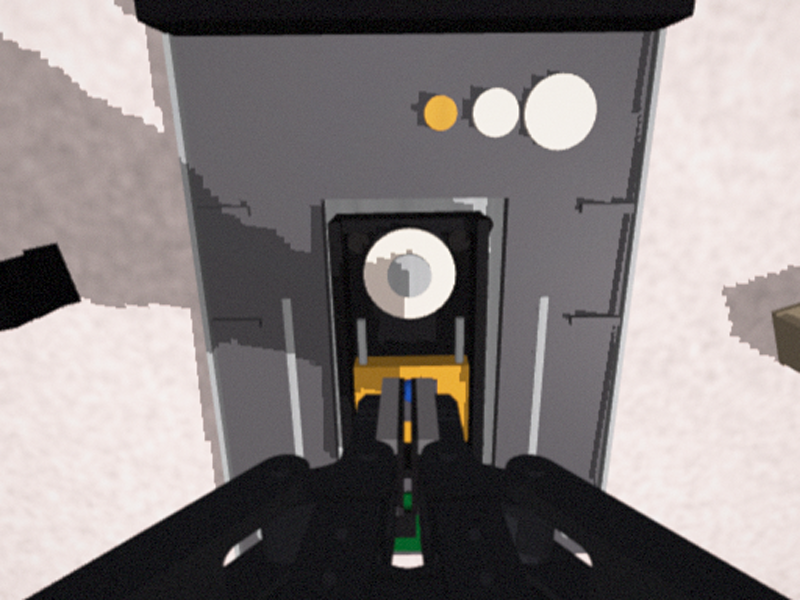

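The shut tips are above the gold sled (row 378), touching nothing, so they reach less far than stated. I open and feel my way lower.

```bash
python3 -m inch '[[[0,0,-0.006,0,0,0,-0.4],[0,0,-0.006,0,0,0,-0.4],[0,0,-0.006,0,0,0,-0.4],[0,0,0.002,0,0,0,-0.4],[0,0,0.006,0,0,0,-0.4],[0,0,0.006,0,0,0,-0.4]]]' 50
python3 -m inch '[[[0,0,0.002,0,0,0,-0.4],[0,0,0.004,0,0,0,-0.4],[0,0,0.004,0,0,0,-0.4]]]'
```

```text
clock: 7.15
position: [0.569, 0.1908, 0.0245]
ee_rot: [-0.013, 1.0, -0.0, -0.003]
ft_force: [-0.5, 0.5, 0.2]
grip_width: 0.699
grasp_force: 0.0
clock: 7.45
position: [0.5696, 0.1911, 0.0215]
ee_rot: [-0.013, 1.0, -0.0, -0.002]
ft_force: [0.4, 0.2, -0.4]
grip_width: 0.699
grasp_force: 0.0
```

```bash
python3 -m inch '[[[0,0,0,0,0,0,0],[0,0,0,0,0,0,0],[0,0,0,0,0,0,0.2]]]' 20
python3 - <<'E'
from h import *
im,K,R,t=cam("wrist")
cv2.imwrite("pics/w5.png",cv2.resize(im,(800,600),interpolation=cv2.INTER_CUBIC))
im,K,R,t=cam("side"); p=proj((.57,.19,.03),K,R,t).astype(int)
cv2.imwrite("pics/s5.png",im)
E
```

```text
clock: 7.75
position: [0.5698, 0.1911, 0.0218]
ee_rot: [-0.013, 1.0, 0.0, -0.002]
ft_force: [-0.6, 0.1, -1.1]
grip_width: 0.396
grasp_force: 0.0
```

View pics/w5.png

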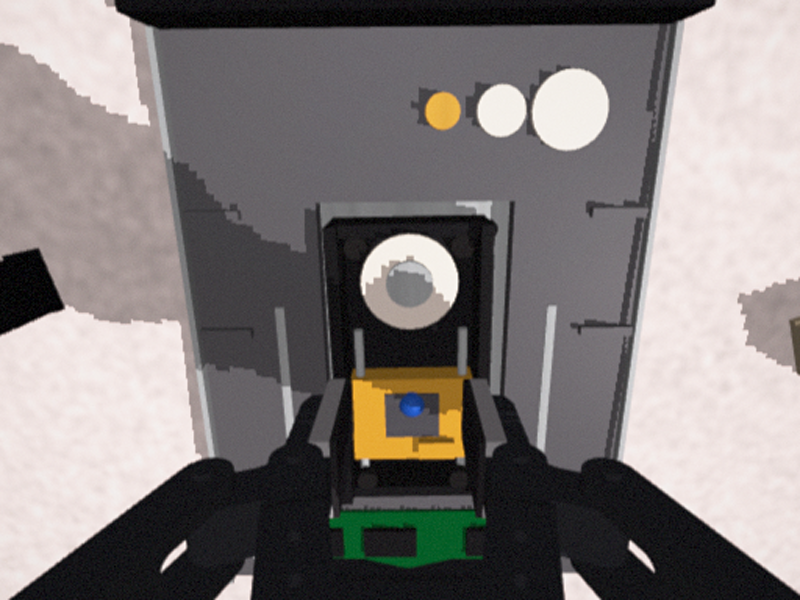

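```bash
python3 - <<'E'
from h import *
im=cv2.imread("pics/s5.png"); c=imaging.calibration("side");K,R,t=map(np.array,(c["mtx"],c["R"],c["t"]))
p=proj((.57,.191,.0218),K,R,t);print(p,proj((.57,.191,.0218-.017),K,R,t))
u,v=p.astype(int); a=im[v-60:v+30,u-60:u+60]; cv2.imwrite("pics/s5c.png",cv2.resize(a,(800,600),interpolation=cv2.INTER_CUBIC))
E
```

```text
[222.75047081 165.46619866] [223.08895978 170.50817212]
```

View pics/s5c.png

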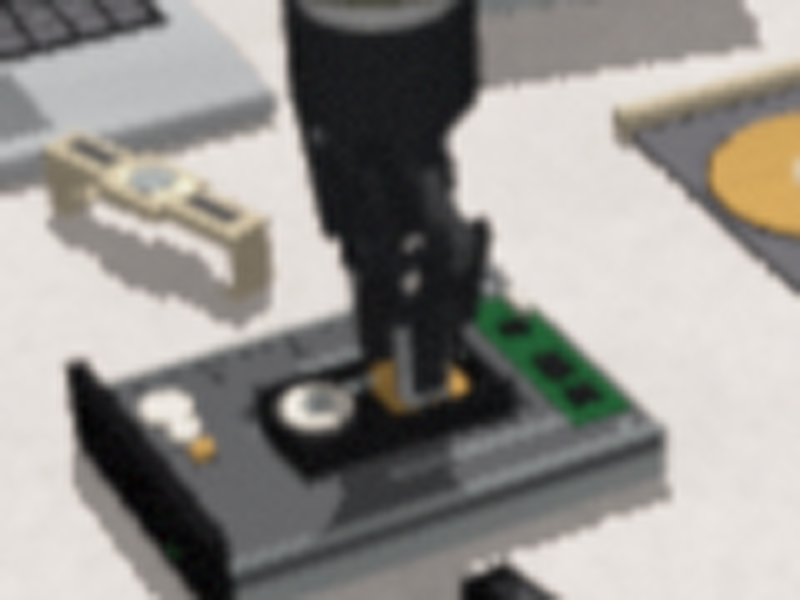

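The side view shows the near fingertip at (420,400), just above the unit's top, so the tips are about 12 mm above the reported TCP at this opening. The real grasp height is therefore lower. I open above the unit and go down with force checks.

```bash
python3 -m inch '[[[0,0,-0.01,0,0,0,-0.4],[0,0,-0.01,0,0,0,-0.4],[0,0,-0.01,0,0,0,-0.4],[0,0,0.004,0,0,0,-0.4],[0,0,0.008,0,0,0,-0.4],[0,0,0.008,0,0,0,-0.4]]]' 40
python3 -m inch '[[[0,0,0.001,0,0,0,-0.4],[0,0,0.003,0,0,0,-0.4],[0,0,0.003,0,0,0,-0.4]]]'
```

```text
clock: 8.45
position: [0.5686, 0.1907, 0.0121]
ee_rot: [-0.013, 1.0, -0.001, -0.003]
ft_force: [-0.5, 1.0, -0.7]
grip_width: 0.7
grasp_force: 0.0
clock: 8.75
position: [0.5696, 0.1911, 0.0106]
ee_rot: [-0.013, 1.0, 0.0, -0.002]
ft_force: [0.2, -0.5, -0.7]
grip_width: 0.701
grasp_force: 0.0
```

```bash
python3 -m inch '[[[0,0,0,0,0,0,-0.25],[0,0,0,0,0,0,-0.1],[0,0,0,0,0,0,0],[0,0,0,0,0,0,0]]]' 30
```

```text
clock: 9.15
position: [0.5699, 0.1913, 0.0111]
ee_rot: [-0.013, 1.0, 0.0, -0.002]
ft_force: [-1.5, 0.3, 4.8]
grip_width: 0.577
grasp_force: 31.7
```

```bash
python3 -m inch '[[[0,0,0,0,0,0,1],[0,0,-0.005,0,0,0,1],[0,0,-0.015,0,0,0,1],[0,0,-0.03,0,0,0,1],[0,0,-0.06,0,0,0,1],[0,0,-0.09,0,0,0,1],[0,0,-0.12,0,0,0,1],[0,0,-0.12,0,0,0,1]]]' 50
python3 - <<'E'
from h import *
go((.60,-.2,.2),15)
go((.504,-.41,.14),-5)
o=sensors.get_obs(); print(o["joint_pos"].round(2))
E
```

```text
clock: 9.95
position: [0.5727, 0.1918, 0.1365]
ee_rot: [-0.012, 1.0, 0.002, 0.002]
ft_force: [0.3, -0.0, -0.7]
grip_width: 0.559
grasp_force: 52.1
shift [-0.0178 -0.3922 -0.0648] rot [ 0.003  0.004 -0.237] j7 1.28 clk 9.9
shift [ 0.0836 -0.5999 -0.0059] rot [0.004 0.003 0.112] j7 1.28 clk 9.9
[-0.65  0.34  0.31  1.64 -0.11  1.17  1.28]
```

```bash
python3 -m inch '[[[0.022,-0.392,-0.14,0.003,0.004,-0.237,1],[0.022,-0.392,-0.14,0.003,0.004,-0.237,1],[0.022,-0.392,-0.14,0.003,0.004,-0.237,1],[0.022,-0.392,-0.14,0.003,0.004,-0.237,1],[0.022,-0.392,-0.14,0.003,0.004,-0.237,1],[0.022,-0.392,-0.14,0.003,0.004,-0.237,1],[0.022,-0.392,-0.14,0.003,0.004,-0.237,1],[0.022,-0.392,-0.14,0.003,0.004,-0.237,1],[0.022,-0.392,-0.14,0.003,0.004,-0.237,1],[0.022,-0.392,-0.14,0.003,0.004,-0.237,1]]]' 50
python3 - <<'E'
from h import *
im,K,R,t=cam("wrist"); np.savez("w6.npz",K=K,R=R,t=t)
cv2.imwrite("pics/w6.png",cv2.resize(im,(800,600),interpolation=cv2.INTER_CUBIC))
for n,z in dict(foam=.006,silver_unit_mid=.036).items():
    for d in spotter.look_for(n,"wrist")[:1]: print(n,np.round(d["pixel"]),round(d["conf"],2),np.round(back(d["pixel"],z,K,R,t),3))
go((.504,-.41,.1),15)
E
```

```text
clock: 10.95
position: [0.5577, -0.2053, 0.272]
ee_rot: [-0.128, 0.992, -0.002, -0.003]
ft_force: [-0.3, -0.4, -1.6]
grip_width: 0.565
grasp_force: 52.2
foam [108.  63.] 0.66 [ 0.497 -0.416  0.006]
shift [ 0.106  -0.1886  0.1712] rot [-0.    -0.009  0.002] j7 2.2 clk 11.1
```

View pics/w6.png

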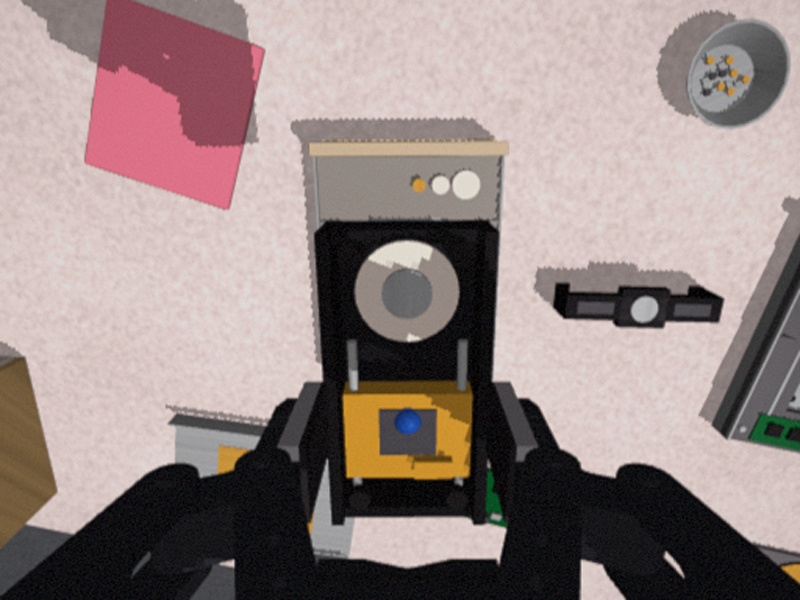

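The black unit is held level, the foam's centre is near (170,100), and the beige drive is below with its bezel row at 145, parallel to the tool's y. On to the foam, with the yaw turned back to spare joint 7.

```bash
python3 - <<'E'
from h import *
d=np.load("w6.npz");K,R,t=d["K"],d["R"],d["t"]; s=lambda a:(a[0]/1.5625,a[1]/1.5625)
P=[back(s(p),.006,K,R,t) for p in ((265,48),(228,208),(85,163),(107,-3))]
print(np.round(P,3)[:,:2].tolist(),((P[0]+P[2])/2).round(3),((P[1]+P[3])/2).round(3))
P=[back(s(p),.041,K,R,t) for p in ((308,157),(508,154))];print(np.round(P,3)[:,:2].tolist())
go((.502,-.412,.06),-4)
E
python3 -m inch '[[[0.105,-0.19,0,0,-0.009,0.33,1],[0.105,-0.19,0,0,-0.009,0.33,1],[0.105,-0.19,0.05,0,-0.009,0.33,1],[0.105,-0.19,0.1,0,-0.009,0.33,1],[0.105,-0.19,0.15,0,-0.009,0.33,1],[0.105,-0.19,0.18,0,-0.009,0.33,1],[0.105,-0.19,0.2,0,-0.009,0.33,1],[0.105,-0.19,0.21,0,-0.009,0.33,1],[0.105,-0.19,0.21,0,-0.009,0.33,1]]]'
python3 - <<'E'
from h import *
go((.502,-.412,.010),-4)
E
```

```text
[[0.442, -0.35], [0.57, -0.359], [0.563, -0.477], [0.438, -0.469]] [ 0.503 -0.414  0.006] [ 0.504 -0.414  0.006]
[[0.51, -0.296], [0.47, -0.153]]
shift [ 0.1081 -0.19    0.2112] rot [-0.002 -0.009  0.333] j7 2.2 clk 11.1
clock: 12.0
position: [0.5049, -0.4107, 0.0607]
ee_rot: [0.033, 0.999, -0.0, -0.001]
ft_force: [-0.1, -0.1, -1.5]
grip_width: 0.566
grasp_force: 52.7
shift [ 0.0028 -0.0015  0.0507] rot [-0.    -0.001  0.004] j7 2.36 clk 12.0
```

```bash
python3 -m inch '[[[0,0,0.02,0,0,0,1],[0,0,0.04,0,0,0,1],[0,0,0.05,0,0,0,1],[0,0,0.053,0,0,0,1],[0,0,0.055,0,0,0,1],[0,0,0.056,0,0,0,1],[0,0,0.056,0,0,0,1]]]'
```

```text
clock: 12.7
position: [0.5054, -0.4132, 0.0068]
ee_rot: [0.034, 0.999, -0.002, 0.001]
ft_force: [1.0, -0.4, -1.0]
grip_width: 0.564
grasp_force: 52.7
```

```bash
python3 -m inch '[[[0,0,0.001,0,0,0,1],[0,0,0.002,0,0,0,1],[0,0,0.003,0,0,0,1],[0,0,0.003,0,0,0,1]]]'
python3 - <<'E'
from h import *
o=sensors.get_obs();print(o["position"],o["ft_force"])
E
```

```text
clock: 13.1
position: [0.5051, -0.4131, 0.0034]
ee_rot: [0.034, 0.999, -0.001, 0.001]
ft_force: [-1.2, 2.1, 4.5]
grip_width: 0.562
grasp_force: 53.3
[ 0.50506844 -0.41305836  0.00340086] [-1.1645453   2.10933512  4.4663642 ]
```

```bash
python3 -m inch '[[[0,0,0,0,0,0,-0.2],[0,0,0,0,0,0,-0.4],[0,0,0,0,0,0,-0.4],[0,0,-0.01,0,0,0,-0.4],[0,0,-0.03,0,0,0,-0.4],[0,0,-0.06,0,0,0,-0.4],[0,0,-0.1,0,0,0,-0.4],[0,0,-0.15,0,0,0,-0.4],[0,0,-0.15,0,0,0,-0.4]]]'
python3 - <<'E'
from h import *
im,K,R,t=cam("wrist"); np.savez("w7.npz",K=K,R=R,t=t)
cv2.imwrite("pics/w7.png",cv2.resize(im,(800,600),interpolation=cv2.INTER_CUBIC))
for d in spotter.look_for("black_unit_mid","wrist")[:1]: print(np.round(d["pixel"]),round(d["conf"],2),np.round(back(d["pixel"],.028,K,R,t),3))
go((.60,-.19,.15),15.6)
E
```

```text
clock: 14.0
position: [0.507, -0.4154, 0.1611]
ee_rot: [0.034, 0.999, -0.004, 0.005]
ft_force: [0.1, -0.3, 0.1]
grip_width: 0.7
grasp_force: 0.0
[263. 160.] 0.68 [ 0.492 -0.414  0.028]
shift [-0.0793  0.229   0.0044] rot [-0.005  0.004 -0.34 ] j7 2.32 clk 14.1
```

```bash
python3 -m inch '[[[-0.077,0.224,0.03,-0.005,0.004,-0.34,-0.4],[-0.077,0.224,0.03,-0.005,0.004,-0.34,-0.4],[-0.077,0.224,0.03,-0.005,0.004,-0.34,-0.4],[-0.077,0.224,0.03,-0.005,0.004,-0.34,-0.4],[-0.077,0.224,0.03,-0.005,0.004,-0.34,-0.4],[-0.077,0.224,0.03,-0.005,0.004,-0.34,-0.4],[-0.077,0.224,0.03,-0.005,0.004,-0.34,-0.4],[-0.077,0.224,0.03,-0.005,0.004,-0.34,-0.4]]]'
python3 - <<'E'
from h import *
im,K,R,t=cam("wrist"); np.savez("w8.npz",K=K,R=R,t=t)
cv2.imwrite("pics/w8.png",cv2.resize(im,(800,600),interpolation=cv2.INTER_CUBIC))
E
```

```text
clock: 14.9
position: [0.5958, -0.1959, 0.122]
ee_rot: [-0.135, 0.991, 0.001, -0.002]
ft_force: [0.3, -0.7, 0.2]
grip_width: 0.697
grasp_force: 0.0
```

View pics/w8.png

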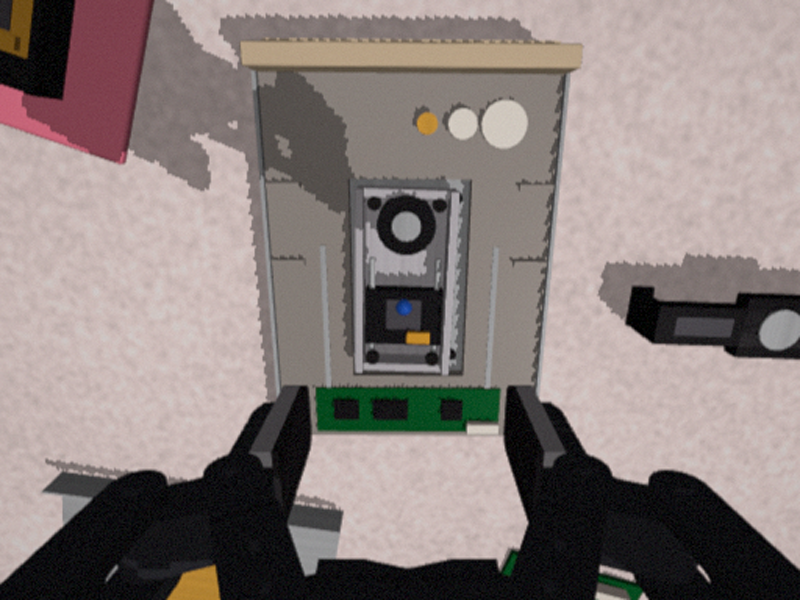

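The silver unit is in its well, its corners about (357,189), (457,189), (358,373) and (450,372), with the turntable at (406,226).

```bash
python3 - <<'E'
from h import *
d=np.load("w8.npz");K,R,t=d["K"],d["R"],d["t"]; s=lambda a:(a[0]/1.5625,a[1]/1.5625)
fit([(s(p),m) for p,m in [((357,189),(-.056,-.025,.036)),((457,189),(-.056,.025,.036)),((358,373),(.04,-.025,.036)),((450,372),(.04,.025,.036)),((406,226),(-.039,0,.038))]],K,R,t,[.59,-.19,.27])
fit([(s(p),m) for p,m in [((243,70),(-.11,-.074,.041)),((581,67),(-.11,.074,.041)),((350,181),(-.062,-.031,.022)),((471,181),(-.062,.031,.022)),((463,375),(.046,.031,.022))]],K,R,t,[.59,-.19,.27])
go((.5955,-.195,.0115),15.6)
E
```

```text
fit [ 0.5952 -0.198 ] yaw 14.93 res [-2.2, -0.2, 1.0, 0.4, -0.2, -0.4, 0.8, 0.7, -0.2, -0.3]
fit [ 0.597  -0.1945] yaw 15.46 res [-0.9, -0.2, -0.0, 1.8, -0.8, -0.7, 1.0, -0.7, 1.3, 0.6]
shift [-0.0003  0.001   0.1107] rot [ 0.002 -0.003 -0.003] j7 2.24 clk 14.9
```

```bash
python3 -m inch '[[[0,-0.002,0.03,0,0,0,-0.4],[0,-0.002,0.06,0,0,0,-0.4],[0,-0.002,0.085,0,0,0,-0.4],[0,-0.002,0.1,0,0,0,-0.4],[0,-0.002,0.107,0,0,0,-0.4],[0,-0.002,0.11,0,0,0,-0.4],[0,-0.002,0.1105,0,0,0,-0.4],[0,-0.002,0.1105,0,0,0,-0.4]]]'
```

```text
clock: 15.75
position: [0.5976, -0.1964, 0.013]
ee_rot: [-0.136, 0.991, 0.001, -0.001]
ft_force: [-0.5, 0.2, 0.5]
grip_width: 0.7
grasp_force: 0.0
```

```bash
python3 -m inch '[[[0,0,0.001,0,0,0,-0.4],[0,0,0.001,0,0,0,-0.3],[0,0,0.001,0,0,0,-0.2],[0,0,0.001,0,0,0,-0.1],[0,0,0.001,0,0,0,0],[0,0,0.001,0,0,0,0]]]' 30
python3 -m inch '[[[0,0,0,0,0,0,1],[0,0,-0.005,0,0,0,1],[0,0,-0.015,0,0,0,1],[0,0,-0.03,0,0,0,1],[0,0,-0.06,0,0,0,1],[0,0,-0.09,0,0,0,1],[0,0,-0.1,0,0,0,1],[0,0,-0.1,0,0,0,1]]]' 50
python3 - <<'E'
from h import *
go((.571,.193,.11),2)
E
```

```text
clock: 16.35
position: [0.5973, -0.1963, 0.0116]
ee_rot: [-0.136, 0.991, 0.001, -0.001]
ft_force: [-0.8, 0.4, 5.4]
grip_width: 0.571
grasp_force: 31.1
clock: 17.15
position: [0.5983, -0.1965, 0.1131]
ee_rot: [-0.136, 0.991, 0.001, 0.0]
ft_force: [0.4, 0.3, -1.2]
grip_width: 0.563
grasp_force: 51.8
shift [-0.0784  0.3825  0.0037] rot [0.001 0.001 0.237] j7 2.25 clk 17.1
```

```bash
python3 -m inch '[[[-0.08,0.382,0,0,0,0.237,1],[-0.08,0.382,0,0,0,0.237,1],[-0.08,0.382,0,0,0,0.237,1],[-0.08,0.382,0,0,0,0.237,1],[-0.08,0.382,0,0,0,0.237,1],[-0.08,0.382,0,0,0,0.237,1],[-0.08,0.382,0,0,0,0.237,1],[-0.08,0.382,0,0,0,0.237,1],[-0.08,0.382,0,0,0,0.237,1],[-0.08,0.382,0,0,0,0.237,1]]]'
python3 - <<'E'
from h import *
im,K,R,t=cam("wrist"); np.savez("w9.npz",K=K,R=R,t=t)
cv2.imwrite("pics/w9.png",cv2.resize(im,(800,600),interpolation=cv2.INTER_CUBIC))
go((.5735,.193,.05),2.0)
E
```

```text
clock: 18.15
position: [0.5705, 0.1941, 0.1102]
ee_rot: [-0.019, 1.0, 0.0, -0.003]
ft_force: [0.3, -0.6, -1.5]
grip_width: 0.563
grasp_force: 51.9
shift [-0.0028  0.0005  0.0605] rot [ 0.001 -0.005  0.   ] j7 1.33 clk 18.2
```

View pics/w9.png

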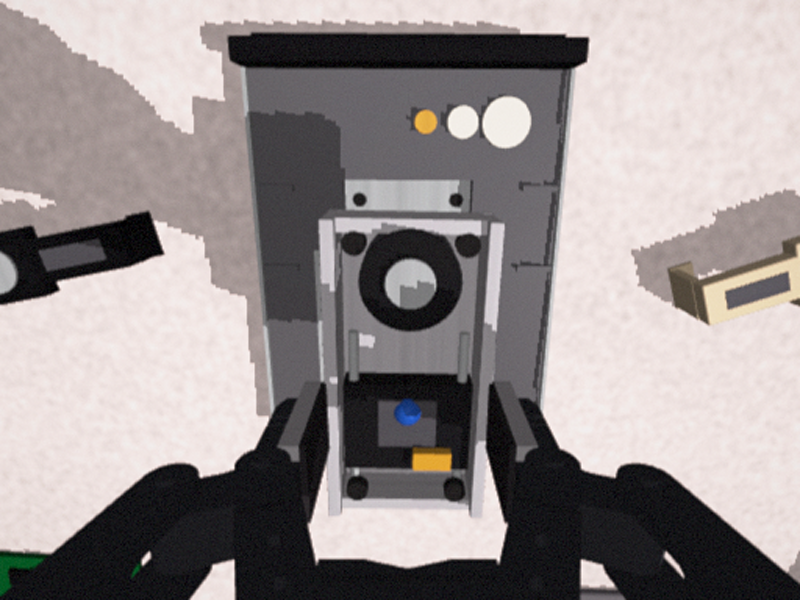

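The silver unit is held level and square (corners (320,219) to (482,516)) over the empty black well, whose front corners are (344,180) and (471,180).

```bash
python3 - <<'E'
from h import *
d=np.load("w9.npz");K,R,t=d["K"],d["R"],d["t"]; s=lambda a:(a[0]/1.5625,a[1]/1.5625)
h=.1102+.025
fit([(s(p),m) for p,m in [((320,220),(-.056,-.025,h)),((504,220),(-.056,.025,h)),((330,511),(.04,-.025,h)),((482,511),(.04,.025,h)),((410,281),(-.039,0,h+.002))]],K,R,t,[.57,.19,0])
fit([(s(p),m) for p,m in [((229,67),(-.11,-.074,.041)),((588,65),(-.11,.074,.041)),((344,180),(-.062,-.031,.022)),((471,180),(-.062,.031,.022))]],K,R,t,[.57,.19,0])
E
```

```text
fit [0.5677 0.1932] yaw 1.3 res [-1.8, -2.3, 0.8, -0.6, -0.7, 2.5, 0.9, 3.6, 0.2, 0.3]
fit [0.5719 0.194 ] yaw 2.35 res [0.2, -0.7, -0.7, -0.4, -0.3, 0.8, 1.3, 0.5]
```

```bash
python3 -m inch '[[[-0.004,0.001,0.02,0,-0.005,-0.01,1],[-0.004,0.001,0.045,0,-0.005,-0.01,1],[-0.004,0.001,0.065,0,-0.005,-0.01,1],[-0.004,0.001,0.08,0,-0.005,-0.01,1],[-0.004,0.001,0.088,0,-0.005,-0.01,1],[-0.004,0.001,0.092,0,-0.005,-0.01,1],[-0.004,0.001,0.095,0,-0.005,-0.01,1],[-0.004,0.001,0.095,0,-0.005,-0.01,1],[-0.004,0.001,0.095,0,-0.005,-0.01,1]]]'
python3 -m inch '[[[0,0,0.001,0,0,0,1],[0,0,0.002,0,0,0,1],[0,0,0.002,0,0,0,1]]]'
```

```text
clock: 19.1
position: [0.5757, 0.1947, 0.0174]
ee_rot: [-0.023, 1.0, 0.001, 0.001]
ft_force: [-0.4, -0.5, -2.0]
grip_width: 0.563
grasp_force: 51.9
clock: 19.4
position: [0.5753, 0.1946, 0.0148]
ee_rot: [-0.023, 1.0, 0.001, 0.001]
ft_force: [0.2, 0.5, -0.8]
grip_width: 0.562
grasp_force: 51.9
```

```bash
python3 -m inch '[[[0,0,0.001,0,0,0,1],[0,0,0.002,0,0,0,1],[0,0,0.003,0,0,0,1],[0,0,0.003,0,0,0,1]]]'
```

```text
clock: 19.8
position: [0.5753, 0.1945, 0.0118]
ee_rot: [-0.023, 1.0, 0.001, 0.001]
ft_force: [-0.1, -0.3, 1.1]
grip_width: 0.563
grasp_force: 52.1
```

```bash
python3 -m inch '[[[0,0,0.001,0,0,0,1],[0,0,0.001,0,0,0,1]]]'
python3 -m inch '[[[0,0,0,0,0,0,-0.2],[0,0,0,0,0,0,-0.4],[0,0,0,0,0,0,-0.4],[0,0,-0.01,0,0,0,-0.4],[0,0,-0.03,0,0,0,-0.4],[0,0,-0.06,0,0,0,-0.4],[0,0,-0.1,0,0,0,-0.4],[0,0,-0.1,0,0,0,-0.4]]]'
python3 - <<'E'
from h import *
im,K,R,t=cam("wrist"); np.savez("w10.npz",K=K,R=R,t=t)
a=im; cv2.imwrite("pics/w10.png",cv2.resize(a,(800,600),interpolation=cv2.INTER_CUBIC))
go((.505,-.413,.12),-4)
E
```

```text
clock: 20.0
position: [0.5753, 0.1945, 0.0117]
ee_rot: [-0.023, 1.0, 0.001, 0.001]
ft_force: [-5.6, -1.6, 10.7]
grip_width: 0.564
grasp_force: 53.2
clock: 20.8
position: [0.5783, 0.1951, 0.117]
ee_rot: [-0.022, 1.0, 0.003, 0.005]
ft_force: [0.9, 0.8, 1.0]
grip_width: 0.703
grasp_force: 0.0
shift [ 0.0992 -0.604  -0.0091] rot [0.005 0.007 0.115] j7 1.33 clk 20.9
```

View pics/w10.png

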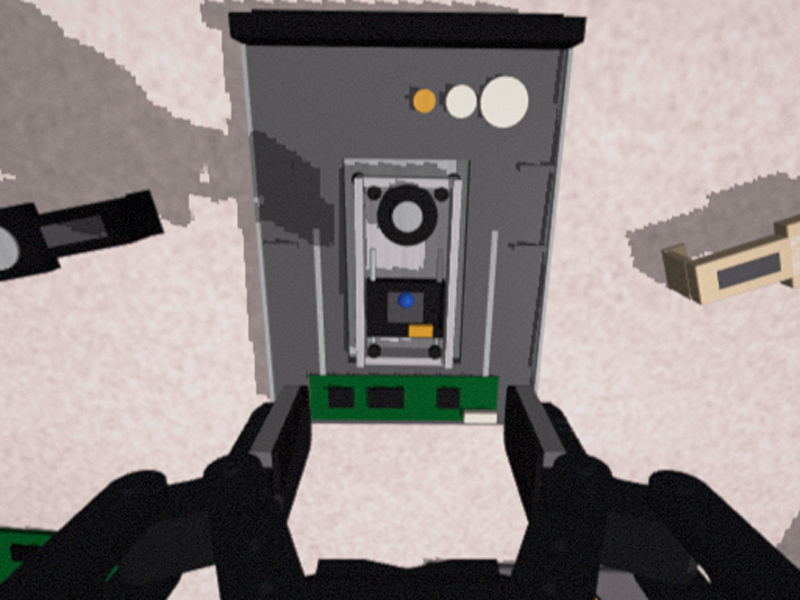

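```bash
python3 - <<'E'
from h import *
d=np.load("w10.npz");K,R,t=d["K"],d["R"],d["t"]; s=lambda a:(a[0]/1.5625,a[1]/1.5625)
u=lambda dz:[(s(p),m) for p,m in [((355,177),(-.056,-.025,.036+dz)),((462,177),(-.056,.025,.036+dz)),((358,367),(.04,-.025,.036+dz)),((452,367),(.04,.025,.036+dz)),((407,215),(-.039,0,.038+dz))]]
fit(u(0),K,R,t,[.57,.19,0]);fit(u(.003),K,R,t,[.57,.19,0])
q=fit([(s(p),m) for p,m in [((230,45),(-.11,-.074,.041)),((584,42),(-.11,.074,.041)),((344,160),(-.062,-.031,.022)),((469,160),(-.062,.031,.022))]],K,R,t,[.57,.19,0])
c,sn=np.cos(q[2]),np.sin(q[2])
for x,y,z in ((.046,.031,.022),(.046,-.031,.022),(.046,0,.014),(.04,.025,.036),(.04,-.025,.036)): print((x,y),proj((q[0]+c*x-sn*y,q[1]+sn*x+c*y,z),K,R,t)*1.5625)
E
```

```text
fit [0.5729 0.194 ] yaw 1.75 res [-0.7, -0.1, 0.0, 0.8, -0.3, -0.7, 0.7, -0.1, 0.3, 0.1]
fit [0.5723 0.1939] yaw 1.85 res [-1.3, -0.7, 0.4, 0.2, -0.6, 0.2, 1.2, 0.8, 0.2, -0.2]
fit [0.5719 0.1949] yaw 2.93 res [-0.2, -0.4, -0.2, 0.0, -0.5, 0.6, 1.5, -0.0]
(0.046, 0.031) [464.79885578 363.16207046]
(0.046, -0.031) [352.50154926 364.13377405]
(0.046, 0) [408.54496688 357.59300107]
(0.04, 0.025) [456.71428797 364.27683758]
(0.04, -0.025) [360.93179052 365.10621951]
```

The silver unit is seated: the fit agrees with the well within about 1 mm at seated height. Now the black unit from the foam.

```bash
python3 -m inch '[[[0.099,-0.604,0,0.005,0.007,0.115,-0.4],[0.099,-0.604,0,0.005,0.007,0.115,-0.4],[0.099,-0.604,0,0.005,0.007,0.115,-0.4],[0.099,-0.604,0,0.005,0.007,0.115,-0.4],[0.099,-0.604,0,0.005,0.007,0.115,-0.4],[0.099,-0.604,0,0.005,0.007,0.115,-0.4],[0.099,-0.604,0,0.005,0.007,0.115,-0.4],[0.099,-0.604,0,0.005,0.007,0.115,-0.4],[0.099,-0.604,0,0.005,0.007,0.115,-0.4],[0.099,-0.604,0,0.005,0.007,0.115,-0.4]]]'
python3 - <<'E'
from h import *
go((.5051,-.4131,.09),-4)
E
```

```text
clock: 21.85
position: [0.5159, -0.3039, 0.1092]
ee_rot: [0.035, 0.999, -0.001, -0.003]
ft_force: [1.3, -0.5, -0.1]
grip_width: 0.698
grasp_force: 0.0
shift [ 0.0031 -0.1096  0.0196] rot [-0.003 -0.005  0.   ] j7 2.15 clk 21.9
```

```bash
python3 -m inch '[[[0.003,-0.11,0.01,0,-0.003,0,-0.4],[0.003,-0.11,0.01,0,-0.003,0,-0.4],[0.003,-0.11,0.02,0,-0.003,0,-0.4],[0.003,-0.11,0.02,0,-0.003,0,-0.4],[0.003,-0.11,0.02,0,-0.003,0,-0.4],[0.003,-0.11,0.02,0,-0.003,0,-0.4]]]'
python3 - <<'E'
from h import *
im,K,R,t=cam("wrist"); np.savez("w11.npz",K=K,R=R,t=t)
cv2.imwrite("pics/w11.png",cv2.resize(im,(800,600),interpolation=cv2.INTER_CUBIC))
# turntable: big white blob
g=cv2.cvtColor(im,cv2.COLOR_BGR2HSV); m=((g[...,2]>170)&(g[...,1]<40)).astype(np.uint8)
n,l,st,ce=cv2.connectedComponentsWithStats(m)
for i in range(1,n):
    if 300<st[i,4]<6000: print(st[i],ce[i].round(),back(ce[i],.03,K,R,t).round(3))
go((.5051,-.4131,.0045),-4)
E
```

```text
clock: 22.45
position: [0.5069, -0.4099, 0.0902]
ee_rot: [0.034, 0.999, -0.001, -0.001]
ft_force: [0.0, 0.4, 0.6]
grip_width: 0.708
grasp_force: 0.0
[236 129  41  40 944] [256. 148.] [ 0.466 -0.411  0.03 ]
[108 363  32  21 483] [126. 375.] [ 0.657 -0.539  0.03 ]
[382 363  32  21 480] [395. 375.] [ 0.672 -0.305  0.03 ]
shift [ 0.0016 -0.0029  0.0859] rot [-0.002 -0.001  0.003] j7 2.35 clk 22.5
```

```bash
python3 -m inch '[[[0.002,-0.003,0.03,0,0,0,-0.4],[0.002,-0.003,0.055,0,0,0,-0.4],[0.002,-0.003,0.073,0,0,0,-0.4],[0.002,-0.003,0.082,0,0,0,-0.4],[0.002,-0.003,0.086,0,0,0,-0.4],[0.002,-0.003,0.086,0,0,0,-0.3],[0.002,-0.003,0.086,0,0,0,-0.2],[0.002,-0.003,0.086,0,0,0,-0.1],[0.002,-0.003,0.086,0,0,0,0],[0.002,-0.003,0.086,0,0,0,0]]]' 30
python3 -m inch '[[[0,0,0,0,0,0,1],[0,0,-0.005,0,0,0,1],[0,0,-0.015,0,0,0,1],[0,0,-0.03,0,0,0,1],[0,0,-0.06,0,0,0,1],[0,0,-0.09,0,0,0,1],[0,0,-0.11,0,0,0,1],[0,0,-0.11,0,0,0,1]]]' 50
python3 - <<'E'
from h import *
go((.597,-.1945,.115),15.4)
E
```

```text
clock: 23.5
position: [0.5041, -0.4153, 0.0053]
ee_rot: [0.035, 0.999, -0.002, -0.0]
ft_force: [-1.3, 1.9, 6.5]
grip_width: 0.571
grasp_force: 31.3
clock: 24.3
position: [0.505, -0.4162, 0.1184]
ee_rot: [0.035, 0.999, -0.003, 0.002]
ft_force: [0.2, -0.1, -0.6]
grip_width: 0.557
grasp_force: 51.9
shift [-0.0762  0.2276  0.0023] rot [-0.007  0.002 -0.339] j7 2.35 clk 24.3
```

```bash
python3 -m inch '[[[-0.076,0.228,0,-0.004,0.002,-0.339,1],[-0.076,0.228,0,-0.004,0.002,-0.339,1],[-0.076,0.228,0,-0.004,0.002,-0.339,1],[-0.076,0.228,0,-0.004,0.002,-0.339,1],[-0.076,0.228,0,-0.004,0.002,-0.339,1],[-0.076,0.228,0,-0.004,0.002,-0.339,1],[-0.076,0.228,0,-0.004,0.002,-0.339,1],[-0.076,0.228,0,-0.004,0.002,-0.339,1]]]'
python3 - <<'E'
from h import *
im,K,R,t=cam("wrist"); np.savez("w12.npz",K=K,R=R,t=t)
cv2.imwrite("pics/w12.png",cv2.resize(im,(800,600),interpolation=cv2.INTER_CUBIC))
go((.597,-.1945,.0175),15.4)
E
```

```text
clock: 25.1
position: [0.5946, -0.1939, 0.1129]
ee_rot: [-0.133, 0.991, 0.0, -0.003]
ft_force: [0.1, -0.4, -1.5]
grip_width: 0.562
grasp_force: 52.0
shift [-0.0028 -0.001   0.0955] rot [ 0.001 -0.005 -0.002] j7 2.25 clk 25.1
```

View pics/w12.png

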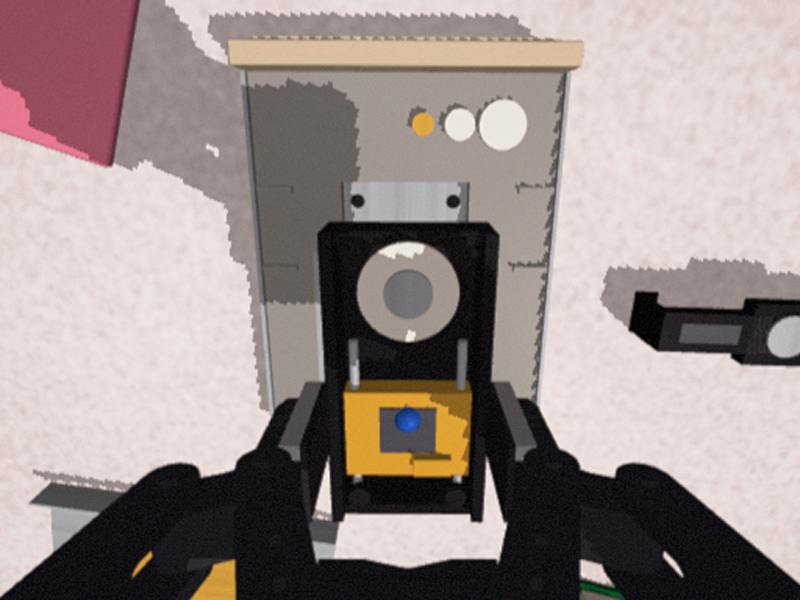

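The black unit is held level, its turntable at (408,292), over the empty beige well (front corners (344,182) and (468,182)).

```bash
python3 - <<'E'
from h import *
d=np.load("w12.npz");K,R,t=d["K"],d["R"],d["t"]; s=lambda a:(a[0]/1.5625,a[1]/1.5625)
h=.1129+.0235
a=fit([(s(p),m) for p,m in [((319,229),(-.056,-.025,h)),((499,229),(-.056,.025,h)),((331,518),(.04,-.025,h)),((482,518),(.04,.025,h)),((408,292),(-.039,0,h+.002))]],K,R,t,[.59,-.19,.27])
b=fit([(s(p),m) for p,m in [((229,68),(-.11,-.074,.041)),((583,66),(-.11,.074,.041)),((344,182),(-.062,-.031,.022)),((468,182),(-.062,.031,.022))]],K,R,t,[.59,-.19,.27])
D=np.array([*(b-a)[:2],0]); print(Ro.from_quat(sensors.get_obs()["ee_rot"]).inv().apply(D))
E
```

```text
fit [ 0.595  -0.1949] yaw 15.02 res [-1.9, -0.6, 1.1, -0.0, -0.3, 1.4, 0.5, 1.7, 0.0, -0.7]
fit [ 0.5965 -0.1945] yaw 15.56 res [0.2, 0.1, -0.4, 0.3, -1.0, -0.0, 1.6, -0.4]
[-1.58449952e-03  6.53075962e-05 -7.64159097e-06]
```

```bash
python3 -m inch '[[[-0.001,0,0.02,0,-0.004,0,1],[-0.001,0,0.045,0,-0.004,0,1],[-0.001,0,0.065,0,-0.004,0,1],[-0.001,0,0.08,0,-0.004,0,1],[-0.001,0,0.088,0,-0.004,0,1],[-0.001,0,0.093,0,-0.004,0,1],[-0.001,0,0.095,0,-0.004,0,1],[-0.001,0,0.095,0,-0.004,0,1]]]'
python3 -m inch '[[[0,0,0.001,0,0,0,1],[0,0,0.002,0,0,0,1],[0,0,0.003,0,0,0,1],[0,0,0.003,0,0,0,1]]]'
```

```text
clock: 25.95
position: [0.5963, -0.1923, 0.0186]
ee_rot: [-0.134, 0.991, 0.001, 0.0]
ft_force: [-0.4, -0.1, -1.4]
grip_width: 0.556
grasp_force: 52.0
clock: 26.35
position: [0.5959, -0.1921, 0.0151]
ee_rot: [-0.134, 0.991, 0.001, -0.0]
ft_force: [-0.4, -0.1, -2.2]
grip_width: 0.559
grasp_force: 52.0
```

```bash
python3 -m inch '[[[0,0,0.001,0,0,0,1],[0,0,0.002,0,0,0,1],[0,0,0.002,0,0,0,1]]]'
python3 -m inch '[[[0,0,0.001,0,0,0,1],[0,0,0.001,0,0,0,1]]]'
```

```text
clock: 26.65
position: [0.5961, -0.1921, 0.0136]
ee_rot: [-0.134, 0.991, 0.001, -0.0]
ft_force: [-1.9, 1.5, 4.5]
grip_width: 0.558
grasp_force: 52.7
clock: 26.85
position: [0.5961, -0.1921, 0.0135]
ee_rot: [-0.134, 0.991, 0.001, 0.0]
ft_force: [-5.9, 2.9, 13.5]
grip_width: 0.56
grasp_force: 53.9
```

Both units are in. I release this one, rise, and turn a quarter towards the black bridge.

```bash
python3 -m inch '[[[0,0,0,0,0,0,-0.2],[0,0,0,0,0,0,-0.4],[0,0,0,0,0,0,-0.4],[0,0,-0.01,0,0,0,-0.4],[0,0,-0.03,0,0,0,-0.4],[0,0,-0.06,0,0,0,-0.4],[0,0,-0.1,0,0,0,-0.4],[0,0,-0.1,0,0,0,-0.4]]]'
python3 - <<'E'
from h import *
im,K,R,t=cam("wrist"); np.savez("w13.npz",K=K,R=R,t=t)
cv2.imwrite("pics/w13.png",im)
d=spotter.look_for("black_bridge_mid","wrist"); print([(x["pixel"],x["conf"],back(x["pixel"],.034,K,R,t).round(3)) for x in d[:1]])
g=cv2.cvtColor(im,cv2.COLOR_BGR2HSV); m=((g[...,2]>90)&(g[...,1]<45)).astype(np.uint8)
q=proj((.5965-.039*.963,-.1945-.039*.27,.038),K,R,t); print("expected turntable",q)
p=cv2.HoughCircles(cv2.cvtColor(im,cv2.COLOR_BGR2GRAY)[80:200,200:330],cv2.HOUGH_GRADIENT,1,50,param1=100,param2=15,minRadius=14,maxRadius=26)
print(None if p is None else p[0]+[200,80,0])
go((.557,-.003,.13),104.9)
E
```

```text
clock: 27.65
position: [0.5989, -0.1937, 0.1184]
ee_rot: [-0.134, 0.991, -0.001, 0.004]
ft_force: [0.4, 0.3, -0.4]
grip_width: 0.7
grasp_force: 0.0
[([463.7, 199.9], 0.64, array([ 0.561, -0.038,  0.034]))]
expected turntable [261.88521428 141.92861069]
[[264.5        143.5         19.20000076]]
shift [-0.0122  0.1933 -0.0162] rot [-1.000e-03  3.000e-03 -1.562e+00] j7 2.25 clk 27.8
```

```bash
python3 -m inch '[[[-0.012,0.193,-0.01,0,0.003,1.58,-0.2],[-0.012,0.193,-0.01,0,0.003,1.58,-0.2],[-0.012,0.193,-0.01,0,0.003,1.58,-0.2],[-0.012,0.193,-0.01,0,0.003,1.58,-0.2],[-0.012,0.193,-0.01,0,0.003,1.58,-0.2],[-0.012,0.193,-0.01,0,0.003,1.58,-0.2],[-0.012,0.193,-0.01,0,0.003,1.58,-0.2],[-0.012,0.193,-0.01,0,0.003,1.58,-0.2],[-0.012,0.193,-0.01,0,0.003,1.58,-0.2],[-0.012,0.193,-0.01,0,0.003,1.58,-0.2]]]'
python3 - <<'E'
from h import *
go((.557,-.003,.13),104.9)
E
```

```text
clock: 28.75
position: [0.5555, -0.0031, 0.1215]
ee_rot: [0.559, 0.829, -0.0, -0.003]
ft_force: [-0.4, -0.2, -0.2]
grip_width: 0.601
grasp_force: 0.0
shift [-0.0004  0.0014 -0.0085] rot [-0.004 -0.004  0.124] j7 0.49 clk 28.8
```

```bash
python3 -m inch '[[[0,0.001,0,-0.004,-0.004,0.124,-0.2],[0,0.001,0,-0.004,-0.004,0.124,-0.2],[0,0.001,0,-0.004,-0.004,0.124,-0.2]]]'
python3 - <<'E'
from h import *
im,K,R,t=cam("wrist"); np.savez("w14.npz",K=K,R=R,t=t)
cv2.imwrite("pics/w14.png",cv2.resize(im,(800,600),interpolation=cv2.INTER_CUBIC))
go((.557,-.003,.012),104.9)
E
```

```text
clock: 29.05
position: [0.5567, -0.0026, 0.1219]
ee_rot: [0.605, 0.796, 0.0, 0.0]
ft_force: [0.4, -0.2, -0.6]
grip_width: 0.598
grasp_force: 0.0
shift [-3.0e-04 -1.0e-04  1.1e-01] rot [0.001 0.    0.01 ] j7 0.38 clk 29.1
```

View pics/w14.png

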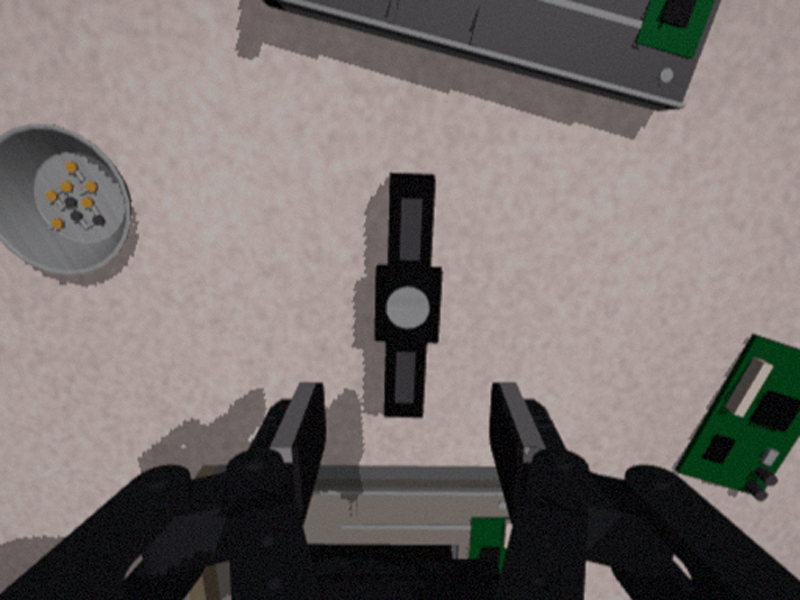

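The black bridge lies along the image column. Its cap is at (408,306), its ends are at (412,174) and (404,416), and it sits between the fingers.

```bash
python3 - <<'E'
from h import *
d=np.load("w14.npz");K,R,t=d["K"],d["R"],d["t"]; s=lambda a:(a[0]/1.5625,a[1]/1.5625)
P=[back(s(p),.034,K,R,t) for p in ((412,175),(404,416),(408,306))]
dd=P[0]-P[1]; print(np.round(P,4).tolist(),np.linalg.norm(dd),"mid",(P[0]+P[1])/2,"yaw",np.degrees(np.arctan2(dd[1],dd[0])))
go(((P[0]+P[1])/2*[1,1,0]+[0,0,.014]),np.degrees(np.arctan2(dd[1],dd[0])))
E
```

```text
[[0.5429, 0.0584, 0.034], [0.5736, -0.0678, 0.034], [0.5586, -0.0053, 0.034]] 0.12984975964319526 mid [ 0.55823661 -0.00468201  0.034     ] yaw 103.695075035698
shift [-0.0023  0.0007  0.108 ] rot [0.001 0.    0.031] j7 0.38 clk 29.1
```

```bash
python3 -m inch '[[[-0.002,0.0005,0.03,0,0,0.031,-0.2],[-0.002,0.0005,0.06,0,0,0.031,-0.2],[-0.002,0.0005,0.085,0,0,0.031,-0.2],[-0.002,0.0005,0.103,0,0,0.031,-0.2],[-0.002,0.0005,0.111,0,0,0.031,-0.2],[-0.002,0.0005,0.113,0,0,0.031,-0.2],[-0.002,0.0005,0.113,0,0,0.031,0],[-0.002,0.0005,0.113,0,0,0.031,0.1],[-0.002,0.0005,0.113,0,0,0.031,0.2],[-0.002,0.0005,0.113,0,0,0.031,0.3]]]' 25
python3 -m inch '[[[0,0,0,0,0,0,1],[0,0,0,0,0,0,1]]]' 40
```

```text
clock: 30.1
position: [0.5589, -0.0044, 0.0104]
ee_rot: [0.619, 0.785, 0.001, 0.001]
ft_force: [-1.8, -0.3, 5.0]
grip_width: 0.39
grasp_force: 24.6
clock: 30.3
position: [0.5589, -0.0044, 0.0105]
ee_rot: [0.619, 0.785, 0.001, 0.001]
ft_force: [-3.2, -1.3, 7.1]
grip_width: 0.382
grasp_force: 40.9
```

```bash
python3 -m inch '[[[0,0,-0.005,0,0,0,1],[0,0,-0.02,0,0,0,1],[0,0,-0.05,0,0,0,1],[0,0,-0.09,0,0,0,1],[0,0,-0.1,0,0,0,1],[0,0,-0.1,0,0,0,1]]]' 40
python3 - <<'E'
from h import *
go((.533,.1925,.09),92.2)
E
```

```text
clock: 30.9
position: [0.5595, -0.0043, 0.1119]
ee_rot: [0.619, 0.785, 0.003, 0.002]
ft_force: [-0.1, 0.8, -0.8]
grip_width: 0.381
grasp_force: 40.1
shift [0.1976 0.02   0.022 ] rot [ 0.006 -0.001  0.197] j7 0.36 clk 30.9
```

```bash
python3 -m inch '[[[0.1976,0.02,0,0.003,-0.001,0.197,1],[0.1976,0.02,0,0.003,-0.001,0.197,1],[0.1976,0.02,0,0.003,-0.001,0.197,1],[0.1976,0.02,0.01,0.003,-0.001,0.197,1],[0.1976,0.02,0.022,0.003,-0.001,0.197,1],[0.1976,0.02,0.022,0.003,-0.001,0.197,1],[0.1976,0.02,0.022,0.003,-0.001,0.197,1],[0.1976,0.02,0.022,0.003,-0.001,0.197,1]]]'
python3 - <<'E'
from h import *
im,K,R,t=cam("wrist"); np.savez("w15.npz",K=K,R=R,t=t)
cv2.imwrite("pics/w15.png",cv2.resize(im,(800,600),interpolation=cv2.INTER_CUBIC))
go((.533,.1925,.037),92.2)
E
```

```text
clock: 31.7
position: [0.5321, 0.1904, 0.0878]
ee_rot: [0.694, 0.72, -0.001, 0.0]
ft_force: [-0.0, -0.1, -0.6]
grip_width: 0.383
grasp_force: 40.1
shift [0.0019 0.0009 0.0509] rot [-0.     0.001 -0.003] j7 -0.18 clk 31.8
```

View pics/w15.png

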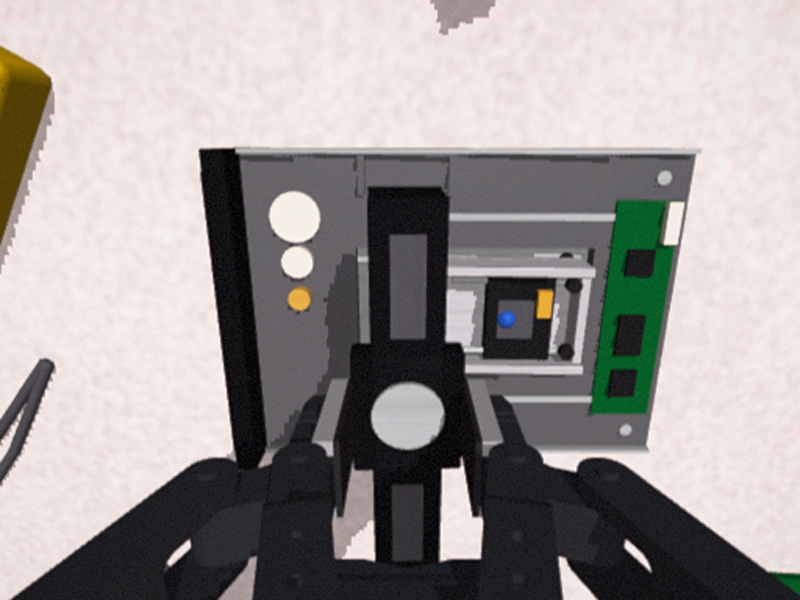

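The bridge's far end, (369..448, row 188), lies above the gap between the ribs at columns 362 and 448. I compute the x offset now.

```bash
python3 - <<'E'
from h import *
d=np.load("w15.npz");K,R,t=d["K"],d["R"],d["t"]; s=lambda a:(a[0]/1.5625,a[1]/1.5625)
q=np.array([.572,.194]);y=np.radians(2.2);A=np.array([[np.cos(y),-np.sin(y)],[np.sin(y),np.cos(y)]])
a=back(s((362,176)),.0245,K,R,t);b=back(s((447,176)),.0245,K,R,t)
print("ribs",a.round(4),b.round(4),"mid in drive frame",A.T@(((a+b)/2)[:2]-q))
e=[back(s(p),.1115,K,R,t) for p in((369,189),(448,190))]
print("bar end",e[0].round(4),e[1].round(4),"mid drive",A.T@(((e[0]+e[1])/2)[:2]-q))
c=back(s((408,414)),.1125,K,R,t); print("cap drive",A.T@(c[:2]-q),c)
for p in ((238,152),(696,152),(648,449)): print("edge",A.T@(back(s(p),.026,K,R,t)[:2]-q))
print("bezel",[A.T@(back(s(p),.041,K,R,t)[:2]-q) for p in ((236,155),(266,462))])
E
```

```text
ribs [0.5113 0.2534 0.0245] [0.5477 0.2547 0.0245] mid in drive frame [-0.04014268  0.06161228]
bar end [0.5205 0.256  0.1115] [0.5413 0.2565 0.1115] mid drive [-0.03870183  0.06381537]
cap drive [-0.03899458 -0.00242761] [0.53312735 0.19007727 0.1125    ]
edge [-0.10994091  0.07169903]
edge [0.08221618 0.07111622]
edge [ 0.0830016  -0.07338472]
bezel [array([-0.10603961,  0.07087403]), array([-0.10687367, -0.06987756])]
```

```bash
python3 -m inch '[[[0.0015,-0.0005,0.015,0,0,0,1],[0.0015,-0.0005,0.03,0,0,0,1],[0.0015,-0.0005,0.042,0,0,0,1],[0.0015,-0.0005,0.048,0,0,0,1],[0.0015,-0.0005,0.051,0,0,0,1],[0.0015,-0.0005,0.052,0,0,0,1],[0.0015,-0.0005,0.052,0,0,0,1]]]'
python3 -m inch '[[[0,0,0.001,0,0,0,1],[0,0,0.002,0,0,0,1],[0,0,0.002,0,0,0,1]]]'
```

```text
clock: 32.45
position: [0.5312, 0.1938, 0.0357]
ee_rot: [0.693, 0.721, -0.0, 0.0]
ft_force: [0.9, -0.1, -1.1]
grip_width: 0.381
grasp_force: 40.1
clock: 32.75
position: [0.531, 0.1938, 0.0335]
ee_rot: [0.693, 0.721, -0.0, 0.0]
ft_force: [-0.6, 0.4, -0.3]
grip_width: 0.383
grasp_force: 40.1
```

```bash
python3 -m inch '[[[0,0,0.001,0,0,0,1],[0,0,0.0015,0,0,0,1],[0,0,0.0015,0,0,0,1]]]'
python3 -m inch '[[[0,0,0.001,0,0,0,1],[0,0,0.001,0,0,0,1]]]'
```

```text
clock: 33.05
position: [0.5311, 0.1938, 0.0325]
ee_rot: [0.693, 0.721, -0.0, -0.0]
ft_force: [-3.4, -0.7, 4.3]
grip_width: 0.38
grasp_force: 40.9
clock: 33.25
position: [0.5312, 0.1939, 0.0324]
ee_rot: [0.693, 0.721, -0.0, -0.0]
ft_force: [-8.0, -2.1, 17.1]
grip_width: 0.377
grasp_force: 42.2
```

Contact came at TCP z 0.0325, as predicted for feet on the deck. I release and go to the beige bridge.

```bash
python3 -m inch '[[[0,0,-0.0005,0,0,0,0.1],[0,0,-0.0005,0,0,0,0],[0,0,-0.0005,0,0,0,-0.2],[0,0,-0.01,0,0,0,-0.2],[0,0,-0.03,0,0,0,-0.2],[0,0,-0.06,0,0,0,-0.2],[0,0,-0.09,0,0,0,-0.2],[0,0,-0.09,0,0,0,-0.2]]]' 40
python3 - <<'E'
from h import *
im,K,R,t=cam("wrist"); np.savez("w16.npz",K=K,R=R,t=t); cv2.imwrite("pics/w16.png",im)
q=np.array([.572,.194]);y=np.radians(2.2);A=np.array([[np.cos(y),-np.sin(y)],[np.sin(y),np.cos(y)]])
p=cv2.HoughCircles(cv2.cvtColor(im,cv2.COLOR_BGR2GRAY)[100:300,150:360],cv2.HOUGH_GRADIENT,1,60,param1=100,param2=20,minRadius=10,maxRadius=24)
for c in (p[0] if p is not None else []): X=back((c[0]+150,c[1]+100),.057,K,R,t); print(c,"drive",(A.T@(X[:2]-q)).round(4))
go((.539,.399,.12),108.9)
E
```

```text
clock: 34.05
position: [0.5334, 0.1944, 0.1254]
ee_rot: [0.694, 0.72, 0.002, 0.001]
ft_force: [0.2, 0.4, 0.4]
grip_width: 0.603
grasp_force: 0.0
[46.5 36.5 14.6] drive [-0.0822  0.0493]
[105.5 102.5  15.1] drive [-0.0412  0.0003]
shift [0.2043 0.0146 0.0035] rot [ 0.003 -0.001 -0.291] j7 -0.21 clk 34.1
```

```bash
python3 -m inch '[[[0.204,0.0146,0,0,0,-0.29,-0.2],[0.204,0.0146,0,0,0,-0.29,-0.2],[0.204,0.0146,0,0,0,-0.29,-0.2],[0.204,0.0146,0,0,0,-0.29,-0.2],[0.204,0.0146,0,0,0,-0.29,-0.2],[0.204,0.0146,0,0,0,-0.29,-0.2],[0.204,0.0146,0,0,0,-0.29,-0.2]]]'
python3 - <<'E'
from h import *
im,K,R,t=cam("wrist"); np.savez("w17.npz",K=K,R=R,t=t); cv2.imwrite("pics/w17.png",im)
p=cv2.HoughCircles(cv2.cvtColor(im,cv2.COLOR_BGR2GRAY)[100:300,150:360],cv2.HOUGH_GRADIENT,1,60,param1=100,param2=20,minRadius=10,maxRadius=24)
for c in (p[0] if p is not None else []): X=back((c[0]+150,c[1]+100),.035,K,R,t); print(c,X.round(4))
# beige bar mask
g=cv2.cvtColor(im,cv2.COLOR_BGR2HSV); m=cv2.inRange(g,(12,50,90),(32,140,255)); m=cv2.morphologyEx(m,cv2.MORPH_CLOSE,np.ones((15,15)))
n,l,st,ce=cv2.connectedComponentsWithStats(m)
for i in range(1,n):
    if st[i,4]>800:
        r=cv2.minAreaRect(np.argwhere(l==i)[:,::-1].astype(np.float32)); print(st[i],r)
        B=cv2.boxPoints(r); print(np.array([back(b,.034,K,R,t)[:2] for b in B]).round(4).tolist())
E
```

```text
clock: 34.8
position: [0.5381, 0.3965, 0.1201]
ee_rot: [0.583, 0.813, -0.001, 0.0]
ft_force: [0.2, -1.2, -0.3]
grip_width: 0.601
grasp_force: 0.0
[ 241  103   45  160 4488] ((262.7872619628906, 182.56460571289062), (158.6455078125, 43.15443420410156), 88.63607025146484)
[[0.5018, 0.4563], [0.5314, 0.4671], [0.5791, 0.3452], [0.5444, 0.3323]]
```

```bash
python3 - <<'E'
from h import *
go((.539,.400,.009),109.5)
E
```

```text
shift [0.0036 0.002  0.1115] rot [-0.002  0.002 -0.014] j7 -0.18 clk 34.9
```

```bash
python3 -m inch '[[[0.0035,0.002,0.03,0,0,-0.014,-0.2],[0.0035,0.002,0.06,0,0,-0.014,-0.2],[0.0035,0.002,0.085,0,0,-0.014,-0.2],[0.0035,0.002,0.102,0,0,-0.014,-0.2],[0.0035,0.002,0.109,0,0,-0.014,-0.2],[0.0035,0.002,0.111,0,0,-0.014,-0.2],[0.0035,0.002,0.111,0,0,-0.014,0],[0.0035,0.002,0.111,0,0,-0.014,0.1],[0.0035,0.002,0.111,0,0,-0.014,0.2],[0.0035,0.002,0.111,0,0,-0.014,0.3]]]' 25
python3 -m inch '[[[0,0,0,0,0,0,1],[0,0,0,0,0,0,1]]]' 40
```

```text
clock: 35.85
position: [0.5391, 0.4025, 0.0111]
ee_rot: [0.576, 0.817, 0.0, 0.0]
ft_force: [-0.8, -0.5, 6.2]
grip_width: 0.391
grasp_force: 24.6
clock: 36.05
position: [0.5391, 0.4025, 0.0112]
ee_rot: [0.576, 0.817, 0.0, 0.0]
ft_force: [-1.4, -1.6, 6.7]
grip_width: 0.382
grasp_force: 39.7
```

```bash
python3 -m inch '[[[0,0,-0.005,0,0,0,1],[0,0,-0.02,0,0,0,1],[0,0,-0.05,0,0,0,1],[0,0,-0.1,0,0,0,1],[0,0,-0.11,0,0,0,1],[0,0,-0.11,0,0,0,1]]]' 40
python3 - <<'E'
from h import *
go((.5584,-.2025,.12),105.5)
E
```

```text
clock: 36.65
position: [0.5399, 0.403, 0.1233]
ee_rot: [0.576, 0.817, 0.002, 0.0]
ft_force: [0.6, -0.3, -0.9]
grip_width: 0.385
grasp_force: 40.0
shift [-0.5766 -0.1859  0.0018] rot [ 0.004 -0.002  0.072] j7 -0.17 clk 36.6
```

```bash
python3 -m inch '[[[-0.5766,-0.186,0,0.002,-0.002,0.072,1],[-0.5766,-0.186,0,0.002,-0.002,0.072,1],[-0.5766,-0.186,0,0.002,-0.002,0.072,1],[-0.5766,-0.186,0,0.002,-0.002,0.072,1],[-0.5766,-0.186,0,0.002,-0.002,0.072,1],[-0.5766,-0.186,0,0.002,-0.002,0.072,1],[-0.5766,-0.186,0,0.002,-0.002,0.072,1],[-0.5766,-0.186,0,0.002,-0.002,0.072,1],[-0.5766,-0.186,0,0.002,-0.002,0.072,1],[-0.5766,-0.186,0,0.002,-0.002,0.072,1]]]'
python3 - <<'E'
from h import *
go((.5584,-.2025,.09),105.5)
E
```

```text
clock: 37.65
position: [0.5527, -0.0992, 0.1193]
ee_rot: [0.605, 0.796, -0.002, -0.0]
ft_force: [1.8, 0.1, -0.1]
grip_width: 0.381
grasp_force: 40.0
shift [-0.101  -0.022   0.0297] rot [-0.004  0.002  0.   ] j7 0.58 clk 37.6
```

```bash
python3 -m inch '[[[-0.101,-0.022,0,-0.003,0,0,1],[-0.101,-0.022,0,-0.003,0,0,1],[-0.101,-0.022,0.015,-0.003,0,0,1],[-0.101,-0.022,0.03,-0.003,0,0,1],[-0.101,-0.022,0.03,-0.003,0,0,1],[-0.101,-0.022,0.03,-0.003,0,0,1]]]'
python3 - <<'E'
from h import *
im,K,R,t=cam("wrist"); np.savez("w18.npz",K=K,R=R,t=t); cv2.imwrite("pics/w18.png",im)
q=np.array([.5967,-.1945]);y=np.radians(15.5);A=np.array([[np.cos(y),-np.sin(y)],[np.sin(y),np.cos(y)]])
tz=sensors.get_obs()["position"][2]
g=cv2.cvtColor(im,cv2.COLOR_BGR2GRAY)
p=cv2.HoughCircles(g[220:310,200:320],cv2.HOUGH_GRADIENT,1,60,param1=100,param2=18,minRadius=15,maxRadius=30)
for c in (p[0] if p is not None else []): X=back((c[0]+200,c[1]+220),tz+.0245,K,R,t); print(c,"cap drive",(A.T@(X[:2]-q)).round(4))
# ribs: expected pixels for ribs at x=-.039-.018,-.039+.018, y=.0616
for x in (-.057,-.021): w=q+A@[x,.0616]; print("rib exp",proj((*w,.0245),K,R,t).round(1))
w=q+A@[0,.0616]; r=int(round(proj((*w,.0245),K,R,t)[1]))
for rr in (r-3,r,r+3): print(rr,g[rr,215:305].tolist())
go((.5584,-.2025,.037),105.5)
E
```

```text
clock: 38.25
position: [0.5594, -0.1989, 0.0898]
ee_rot: [0.604, 0.797, -0.001, 0.0]
ft_force: [0.8, -0.4, -0.0]
grip_width: 0.38
grasp_force: 40.0
[60.5 50.5 24.3] cap drive [-0.0367  0.0025]
rib exp [230.9 124. ]
rib exp [283.7 124.1]
121 [138, 140, 136, 140, 141, 141, 136, 140, 140, 135, 112, 97, 137, 142, 141, 136, 124, 136, 142, 138, 139, 139, 139, 141, 137, 139, 142, 141, 139, 140, 139, 141, 139, 140, 143, 141, 143, 143, 138, 142, 141, 139, 139, 140, 140, 139, 140, 138, 137, 135, 135, 135, 134, 135, 134, 133, 132, 133, 130, 129, 133, 135, 132, 138, 140, 141, 132, 95, 88, 110, 137, 139, 141, 143, 137, 140, 140, 138, 143, 140, 139, 141, 140, 139, 143, 139, 140, 140, 140, 139]
124 [140, 139, 139, 135, 140, 137, 140, 140, 140, 139, 138, 138, 141, 141, 138, 135, 116, 152, 172, 124, 112, 111, 114, 113, 114, 113, 115, 114, 115, 114, 111, 116, 115, 112, 117, 113, 114, 113, 111, 116, 113, 115, 114, 113, 115, 114, 113, 114, 114, 111, 114, 112, 114, 109, 113, 112, 115, 116, 112, 113, 115, 112, 111, 119, 136, 130, 92, 92, 90, 110, 139, 141, 141, 140, 141, 140, 140, 139, 140, 140, 138, 140, 137, 138, 138, 137, 140, 138, 141, 142]
127 [141, 140, 140, 138, 139, 139, 138, 140, 140, 143, 133, 105, 124, 140, 138, 134, 110, 132, 126, 124, 131, 126, 122, 118, 121, 123, 122, 122, 121, 116, 124, 122, 124, 121, 124, 122, 122, 129, 130, 121, 123, 124, 122, 121, 125, 121, 123, 121, 125, 122, 119, 123, 122, 119, 120, 123, 123, 121, 122, 120, 119, 126, 119, 121, 123, 142, 143, 115, 93, 108, 137, 140, 139, 140, 138, 141, 139, 139, 139, 142, 142, 138, 139, 138, 142, 142, 139, 139, 139, 140]
shift [-0.0027 -0.0023  0.0535] rot [-0.     0.002  0.002] j7 0.81 clk 38.3
```

The ribs appear where the drive pose predicts. The cap is off by +2.3 mm in x and +2.5 mm in y, which I correct on the way down.

```bash
python3 -m inch '[[[-0.0025,-0.0023,0.01,0,0,0,1],[-0.0025,-0.0023,0.025,0,0,0,1],[-0.0025,-0.0023,0.038,0,0,0,1],[-0.0025,-0.0023,0.047,0,0,0,1],[-0.0025,-0.0023,0.051,0,0,0,1],[-0.0025,-0.0023,0.053,0,0,0,1],[-0.0025,-0.0023,0.053,0,0,0,1]]]'
python3 -m inch '[[[0,0,0.001,0,0,0,1],[0,0,0.002,0,0,0,1],[0,0,0.002,0,0,0,1]]]'
```

```text
clock: 39.0
position: [0.5581, -0.2042, 0.0376]
ee_rot: [0.605, 0.796, -0.001, 0.001]
ft_force: [0.1, 0.7, 0.3]
grip_width: 0.383
grasp_force: 40.0
clock: 39.3
position: [0.5581, -0.204, 0.0358]
ee_rot: [0.605, 0.796, -0.001, 0.001]
ft_force: [-0.8, -0.3, 0.8]
grip_width: 0.383
grasp_force: 40.0
```

```bash
python3 -m inch '[[[0,0,0.001,0,0,0,1],[0,0,0.002,0,0,0,1],[0,0,0.002,0,0,0,1]]]'
python3 -m inch '[[[0,0,0.001,0,0,0,1],[0,0,0.001,0,0,0,1]]]'
```

```text
clock: 39.6
position: [0.558, -0.204, 0.0335]
ee_rot: [0.605, 0.796, -0.001, 0.001]
ft_force: [0.1, -0.2, -0.7]
grip_width: 0.38
grasp_force: 40.0
clock: 39.8
position: [0.5581, -0.2041, 0.0332]
ee_rot: [0.605, 0.796, -0.001, 0.001]
ft_force: [-3.2, 1.1, 6.0]
grip_width: 0.383
grasp_force: 40.7
```

Contact is at 0.0332, exactly deck height. I release and check with the cameras.

```bash
python3 -m inch '[[[0,0,0,0,0,0,0.1],[0,0,0,0,0,0,0],[0,0,0,0,0,0,-0.2],[0,0,-0.01,0,0,0,-0.2],[0,0,-0.03,0,0,0,-0.2],[0,0,-0.06,0,0,0,-0.2],[0,0,-0.1,0,0,0,-0.2],[0,0,-0.12,0,0,0,-0.2],[0,0,-0.12,0,0,0,-0.2]]]' 40
python3 - <<'E'
from h import *
im,K,R,t=cam("wrist"); cv2.imwrite("pics/w19.png",im)
q=np.array([.5967,-.1945]);y=np.radians(15.5);A=np.array([[np.cos(y),-np.sin(y)],[np.sin(y),np.cos(y)]])
g=cv2.cvtColor(im,cv2.COLOR_BGR2GRAY)
p=cv2.HoughCircles(g[100:300,150:360],cv2.HOUGH_GRADIENT,1,60,param1=100,param2=20,minRadius=10,maxRadius=24)
for c in (p[0] if p is not None else []): X=back((c[0]+150,c[1]+100),.057,K,R,t); print(c,"drive",(A.T@(X[:2]-q)).round(4))
for n,z in dict(beige_bridge_mid=.056,black_bridge_mid=.056,silver_unit_mid=.036,black_unit_mid=.036,screw_dish=.015,meter=.04,spare_board=.005).items():
    if n=="beige_bridge_mid": im,K,R,t=cam("scene"); cv2.imwrite("pics/scene1.png",im)
    for d in spotter.look_for(n,"scene")[:1]: print(n,np.round(d["pixel"]),round(d["conf"],2),np.round(back(d["pixel"],z,K,R,t),3))
o=sensors.get_obs();print(o["clock"],o["ft_force"])
E
```

```text
clock: 40.7
position: [0.5595, -0.2046, 0.1565]
ee_rot: [0.605, 0.796, 0.001, 0.004]
ft_force: [-0.4, -0.8, -0.6]
grip_width: 0.599
grasp_force: 0.0
[52.5 29.5 13. ] drive [-0.0832  0.0481]
[106.5  87.5  14.4] drive [-0.0408  0.0002]
beige_bridge_mid [188. 174.] 0.67 [ 0.558 -0.211  0.056]
black_bridge_mid [306. 212.] 0.68 [0.534 0.193 0.056]
silver_unit_mid [303. 227.] 0.9 [0.577 0.201 0.036]
black_unit_mid [305. 211.] 0.69 [0.521 0.185 0.036]
screw_dish [271. 164.] 0.5 [0.37  0.005 0.015]
meter [343. 173.] 0.74 [0.327 0.246 0.04 ]
spare_board [207. 260.] 0.58 [ 0.79  -0.022  0.005]
41.15 [-0.27556569 -0.88258098  0.53822557]
```

The bridge cap is at (−41, 0) mm of the drive, inside tolerance and matching the black drive. Nothing else has moved, so I hand in.

```bash
python3 -c "
from workcell import order; print(order.hand_in())"
```

```text
the job is handed in; nothing more can be done
None
```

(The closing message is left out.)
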